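# Charge the ball-mill jar with a scoop and close it

### The arm

A 6-joint arm with a two-finger parallel gripper is mounted at the origin on the work surface. World frame = base frame: x ahead of the robot, y to its left, z up, the work surface at z = 0. Lengths are in m, angles in degrees, forces in N, time in s.
With the tool pointing down it reaches from about 0.375 to 0.9 m from the base axis. Payload 3.1 kg.
Tool frame: the origin (TCP) lies at the very end of the fingers, on their centre line; the grasp point (between the pads) lies 19 mm behind it (bot.tcp_to_grasp is the distance from the TCP to the grasp point, in m); z points along the fingers, y is the line along which they close (so a half turn about z gives the same grasp; the last joint's range is limited). The gripper opens to 87 mm and grips with 3 to 60 N. Pads are 19 mm wide; open, the fingers measure 117 mm over their backs; the gripper's body (75 mm by 190 mm) begins 51 mm behind the grasp point.
Start: joints at [-74.341, 30.224, 82.088, -0, 67.689, -10.227], TCP at [0.273, -0.562, 0.223] pointing down, gripper open.
Joint ranges: [-176.69, 176.69], [-43.24, 126.21], [12.49, 139.97], [-82, 262], [0, 151.66], [-163.58, 163.58]. Speed limits (degrees/s): [159.86, 159.86, 180, 180, 180, 180].

### API

Orientations are given as a 3x3 rotation matrix whose columns are the frame's x, y, z axes.
In Python, from rig import telemetry, capture, camera_info, job, bot gives the robot as it stands. The module is installed in compiled form; this text tells all that it offers.
- The arm moves only by the tool carry_out, never from a script. Its argument "deltas" is a list that holds one entry, the list of rows, each a list of 7 numbers: the shift along the tool's x, y, z scaled (see below), then the turn, a rotation vector about the tool's x, y, z scaled (see below), then the closure, from -1 (fully open) to 1 (shut). In form: [[[dx, dy, dz, ax, ay, az, claw], ...]]. A call has exactly 10 rows; each row is the pose to reach, as a shift and turn from the pose commanded when the call began, along the tool's axes at that moment, turning the shorter way round; what a row does not reach only later rows make up. The controller multiplies each number of a shift by 15 cm and each number of a turn by 360 degrees. A row lasts 1/12 s, in which the tool goes at most 41.7 mm and 7.16 degrees, less where a joint would pass 70% of its speed; a pose out of reach is approached as far as the arm can. A call with a number of a shift or a turn outside -1 to 1 is refused whole. A call with a gripper value outside its range is refused whole. The fingers move at their own pace and stop on an object; the grip force is fixed at half the most. Time passes only in rows, so rows that repeat a pose let the fingers close, or fill a call up. It gives the time, the measured TCP pose, the force, the opening and the grip force at its end, in the units of the state.
- telemetry.read_state(): the state, without advancing time (a new reading comes with each control period).
- capture(name): name is "scene" or "top"; returns the picture (400x640x3 uint8, red, green, blue); there is no depth.
- camera_info(name): a dict with "mtx" (3x3 intrinsics, pixels), "cam_to_world" (4x4, takes a point from camera to world coordinates). Camera axes: x right, y down, z forward; pixel columns grow to the right and rows downward; lengths in m; the calibration is good to about 2 mm. A picture is of the moment at which its call begins. camera_info takes no time and is no camera call.
- job.hand_in(): hands the job in; it is judged then, once.
The state is a dict: "time_s": time; "joint_positions": joint angles; "qvel": joint speeds; "tau": joint torques, N m; "position": TCP position; "tcp_rot": TCP orientation; "force": force on the tool from outside, world axes, zero at the start; "moment": the same for the moment, N m; "opening": opening from 0.0 (shut) to 1.0 (fully open); "grasp_force": force on a finger pad.
Only numpy, scipy, OpenCV 4.12 (cv2) and the standard library are available. Lean on these libraries where they do the work, as an engineer would, in place of code of your own. Each camera call takes 0.05 s, during which the arm holds its last target. There are 200 camera calls.

### The job

Pick up the scoop and use it to load at least four of the six grinding balls from the sloped tray into the mill jar, without touching the balls with the gripper; every ball must finish in the jar or the tray, none spilled. Then lay the scoop flat, right way up, on the bench and put the lid on the jar, fully seated. Leave the bottle, the pot and the bowl where they stand.

Things in the scene. Friction and masses are not known exactly. Their poses are not given: they have to be found in the camera images.
- tray: Blue tray fixed to the bench, outside 250 (x) x 104 (y) x 56 mm high, walls 6 mm (inside 238 x 92). Origin: centre of its underside, z up. Its grey floor slopes 7 degrees down towards -x: surface 12 mm above the bench at that low end, 41 mm at the +x end. The balls gather at the low (-x) end.
- tray_low (a point): Middle of the foot of the tray's low end wall, on the floor surface (tray x = -119 mm, 12 mm above the bench).
- tray_high (a point): Middle of the foot of the tray's high end wall, on the floor surface (tray x = +119 mm, 41 mm above the bench).
- jar: White round ball-mill jar, fixed to the bench, open on top: outside diameter 128 mm, mouth 112 mm inside, 115 mm high, floor 10 mm thick. Origin: centre of its underside.
- jar_mouth (a point): Centre of the jar's mouth, level with the rim, 115 mm above the bench.
- lid: Loose jar lid, 0.3 kg, lying knob up: black rubber plug (diameter 100, 12 mm high) under a white flange (diameter 132, 8 mm thick), with an upright round black knob (diameter 36, 34 mm high, top 54 mm above the origin). Origin: centre of the plug's underside, z up. Seated, the flange rests on the jar's rim and the origin is 103 mm above the bench.
- lid_knob (a point): On the lid's axis in the knob, 40 mm above the lid's origin: the place to grip.
- scoop: Aluminium scoop, 0.18 kg: flat pan 110 mm long (x = -62 lip to +48), 80 wide (y; 76 inside), floor 2.4 thick, open at the lip; sides 36 high (10 over the front 32 mm), back wall 42 high. Wooden handle, a bar 20 wide (y) and 22 thick, rises from the back wall at 35 degrees towards +x, to x = 128, z = 99. Origin: on the pan's underside, z up.
- scoop_lip (a point): Middle of the scoop's front lip: x = -62 mm, z = 1 mm in the scoop's frame.
- scoop_grip (a point): On the handle's centre line: x = +90 mm, z = 64.5 mm in the scoop's frame; grip across the 20 mm width (scoop's y).
- bottle: Bystander: amber glaze bottle, 64 mm diameter, 190 mm tall. Origin: centre of its underside.
- pot: Bystander: terracotta cup, 84 mm diameter, 110 mm tall. Origin: centre of its underside.
- bowl: Bystander: blue bowl, 110 mm diameter, 50 mm tall. Origin: centre of its underside.
- ball0: White ceramic grinding ball, 36 mm diameter, 60 g. Origin: its centre.
- ball1: Terracotta-coloured ceramic grinding ball, 36 mm diameter, 60 g. Origin: its centre.
- ball2: White ceramic grinding ball, 36 mm diameter, 60 g. Origin: its centre.
- ball3: Terracotta-coloured ceramic grinding ball, 36 mm diameter, 60 g. Origin: its centre.
- ball4: White ceramic grinding ball, 36 mm diameter, 60 g. Origin: its centre.
- ball5: Terracotta-coloured ceramic grinding ball, 36 mm diameter, 60 g. Origin: its centre.
Things that resemble listed ones, but are neither listed nor needed, are in the scene too. What is shaped like the ball5 but purple or yellow is not meant. What is shaped like the jar but turquoise is not meant.

How it is judged (in metres and radians):
On the way:
1. at least one ball is lifted out of the tray in the scoop (((x of ball0 in the frame of scoop between -0.07 and 0.048 m and y of ball0 in the frame of scoop between -0.042 and 0.042 m and z of ball0 in the frame of scoop between 0 and 0.06 m and height (world z) of ball0 above 0.11 m) or (x of ball1 in the frame of scoop between -0.07 and 0.048 m and y of ball1 in the frame of scoop between -0.042 and 0.042 m and z of ball1 in the frame of scoop between 0 and 0.06 m and height (world z) of ball1 above 0.11 m) or (x of ball2 in the frame of scoop between -0.07 and 0.048 m and y of ball2 in the frame of scoop between -0.042 and 0.042 m and z of ball2 in the frame of scoop between 0 and 0.06 m and height (world z) of ball2 above 0.11 m) or (x of ball3 in the frame of scoop between -0.07 and 0.048 m and y of ball3 in the frame of scoop between -0.042 and 0.042 m and z of ball3 in the frame of scoop between 0 and 0.06 m and height (world z) of ball3 above 0.11 m) or (x of ball4 in the frame of scoop between -0.07 and 0.048 m and y of ball4 in the frame of scoop between -0.042 and 0.042 m and z of ball4 in the frame of scoop between 0 and 0.06 m and height (world z) of ball4 above 0.11 m) or (x of ball5 in the frame of scoop between -0.07 and 0.048 m and y of ball5 in the frame of scoop between -0.042 and 0.042 m and z of ball5 in the frame of scoop between 0 and 0.06 m and height (world z) of ball5 above 0.11 m))), for 0.2 s.
At the end, for the whole second after the job is handed in: Four or more balls in the jar, the rest in jar or tray; lid seated (centred within 9 mm, height within 4 mm of seated, tilt under 0.06 rad) and still; scoop right way up, flat on the bench (underside within 6 mm, tilt under 0.08 rad), released, still (((horizontal distance between each of ball0, ball1, ball2, ball3 and jar_mouth below 0.056 m and height (world z) of each of ball0, ball1, ball2, ball3 below 0.097 m) or (horizontal distance between each of ball0, ball1, ball2, ball4 and jar_mouth below 0.056 m and height (world z) of each of ball0, ball1, ball2, ball4 below 0.097 m) or (horizontal distance between each of ball0, ball1, ball2, ball5 and jar_mouth below 0.056 m and height (world z) of each of ball0, ball1, ball2, ball5 below 0.097 m) or (horizontal distance between each of ball0, ball1, ball3, ball4 and jar_mouth below 0.056 m and height (world z) of each of ball0, ball1, ball3, ball4 below 0.097 m) or (horizontal distance between each of ball0, ball1, ball3, ball5 and jar_mouth below 0.056 m and height (world z) of each of ball0, ball1, ball3, ball5 below 0.097 m) or (horizontal distance between each of ball0, ball1, ball4, ball5 and jar_mouth below 0.056 m and height (world z) of each of ball0, ball1, ball4, ball5 below 0.097 m) or (horizontal distance between each of ball0, ball2, ball3, ball4 and jar_mouth below 0.056 m and height (world z) of each of ball0, ball2, ball3, ball4 below 0.097 m) or (horizontal distance between each of ball0, ball2, ball3, ball5 and jar_mouth below 0.056 m and height (world z) of each of ball0, ball2, ball3, ball5 below 0.097 m) or (horizontal distance between each of ball0, ball2, ball4, ball5 and jar_mouth below 0.056 m and height (world z) of each of ball0, ball2, ball4, ball5 below 0.097 m) or (horizontal distance between each of ball0, ball3, ball4, ball5 and jar_mouth below 0.056 m and height (world z) of each of ball0, ball3, ball4, ball5 below 0.097 m) or (horizontal distance between each of ball1, ball2, ball3, ball4 and jar_mouth below 0.056 m and height (world z) of each of ball1, ball2, ball3, ball4 below 0.097 m) or (horizontal distance between each of ball1, ball2, ball3, ball5 and jar_mouth below 0.056 m and height (world z) of each of ball1, ball2, ball3, ball5 below 0.097 m) or (horizontal distance between each of ball1, ball2, ball4, ball5 and jar_mouth below 0.056 m and height (world z) of each of ball1, ball2, ball4, ball5 below 0.097 m) or (horizontal distance between each of ball1, ball3, ball4, ball5 and jar_mouth below 0.056 m and height (world z) of each of ball1, ball3, ball4, ball5 below 0.097 m) or (horizontal distance between each of ball2, ball3, ball4, ball5 and jar_mouth below 0.056 m and height (world z) of each of ball2, ball3, ball4, ball5 below 0.097 m)) and ((horizontal distance between ball0 and jar_mouth below 0.056 m and height (world z) of ball0 below 0.097 m) or (x of ball0 in the frame of tray between -0.122 and 0.122 m and y of ball0 in the frame of tray between -0.048 and 0.048 m and height (world z) of ball0 below 0.1 m)) and ((horizontal distance between ball1 and jar_mouth below 0.056 m and height (world z) of ball1 below 0.097 m) or (x of ball1 in the frame of tray between -0.122 and 0.122 m and y of ball1 in the frame of tray between -0.048 and 0.048 m and height (world z) of ball1 below 0.1 m)) and ((horizontal distance between ball2 and jar_mouth below 0.056 m and height (world z) of ball2 below 0.097 m) or (x of ball2 in the frame of tray between -0.122 and 0.122 m and y of ball2 in the frame of tray between -0.048 and 0.048 m and height (world z) of ball2 below 0.1 m)) and ((horizontal distance between ball3 and jar_mouth below 0.056 m and height (world z) of ball3 below 0.097 m) or (x of ball3 in the frame of tray between -0.122 and 0.122 m and y of ball3 in the frame of tray between -0.048 and 0.048 m and height (world z) of ball3 below 0.1 m)) and ((horizontal distance between ball4 and jar_mouth below 0.056 m and height (world z) of ball4 below 0.097 m) or (x of ball4 in the frame of tray between -0.122 and 0.122 m and y of ball4 in the frame of tray between -0.048 and 0.048 m and height (world z) of ball4 below 0.1 m)) and ((horizontal distance between ball5 and jar_mouth below 0.056 m and height (world z) of ball5 below 0.097 m) or (x of ball5 in the frame of tray between -0.122 and 0.122 m and y of ball5 in the frame of tray between -0.048 and 0.048 m and height (world z) of ball5 below 0.1 m)) and horizontal distance between lid and jar_mouth below 0.009 m and z of lid in the frame of jar_mouth between -0.016 and -0.008 m and angle between lid's own z axis and vertical below 0.06 rad and linear speed of each of lid, scoop below 0.02 m/s and height (world z) of scoop below 0.006 m and angle between scoop's own z axis and vertical below 0.08 rad); the robot touches nothing.
It fails at once if the gripper or arm touches a ball (contact force between any of the fingers, the arm and ball0 above 0.3 N or contact force between any of the fingers, the arm and ball1 above 0.3 N or contact force between any of the fingers, the arm and ball2 above 0.3 N or contact force between any of the fingers, the arm and ball3 above 0.3 N or contact force between any of the fingers, the arm and ball4 above 0.3 N or contact force between any of the fingers, the arm and ball5 above 0.3 N).
It fails at once if the bottle, pot or bowl is pushed more than 30 mm or tipped (distance of any of bottle, pot, bowl from where it was at the start of the episode above 0.03 m or angle between any of bottle, pot, bowl's own z axis and vertical above 0.35 rad).
It also fails if it takes over 72 s, if anything falls off the work surface, if the arm or the gripper's body presses on something with over 40 N, if the wrist force passes 120 N, or if a joint passes its speed limit or range.

## Working session

There is one attempt and no reset: what is moved stays moved. The work goes in short steps, Python scripts to look and compute and a tool call to move; the robot and the scene stay as the last step left them, time stands still between calls to the robot, and variables do not carry over. Pictures are saved under pics/ and viewed, at most 10 in all, crops included, and the job is handed in when it is done.

Besides the shell and the picture viewer there is one more tool, called after "Emit:" as name(argument=value, ...) on one line, values as JSON. carry_out: Moves the arm, as the interface text tells. Its arguments: {"type":"object","properties":{"deltas":{"type":"array","items":{"type":"array","items":{"type":"array","items":{"type":"number"}}}}},"required":["deltas"]}

```bash
mkdir -p pics
python3 - <<'E'
from rig import telemetry, capture, camera_info, bot
import cv2
for n in("scene","top"):
    im=capture(n); cv2.imwrite(f"pics/{n}0.png",im[:,:,::-1]); c=camera_info(n); print(n,c["mtx"].round(1).tolist(),c["cam_to_world"].round(3).tolist())
s=telemetry.read_state(); print(s["time_s"],s["position"],s["tcp_rot"],bot.tcp_to_grasp)
E
```

```text
scene [[519.1, 0.0, 314.5], [0.0, 519.1, 204.2], [0.0, 0.0, 1.0]] [[0.694, 0.602, -0.395, 1.192], [0.72, -0.581, 0.379, -0.614], [-0.002, -0.548, -0.837, 1.401], [0.0, 0.0, 0.0, 1.0]]
top [[393.3, 0.0, 321.9], [0.0, 393.3, 197.2], [0.0, 0.0, 1.0]] [[0.019, -0.991, 0.13, 0.422], [-1.0, -0.02, -0.003, -0.009], [0.006, -0.129, -0.992, 1.068], [0.0, 0.0, 0.0, 1.0]]
0.1 [ 0.27268549 -0.56161086  0.22166157] [[ 8.99667791e-01  4.36574796e-01 -5.60610318e-04]
 [ 4.36575018e-01 -8.99665748e-01  1.94803541e-03]
 [ 3.46101258e-04 -1.99733317e-03 -9.99997945e-01]] 0.0187
```

View pics/top0.png

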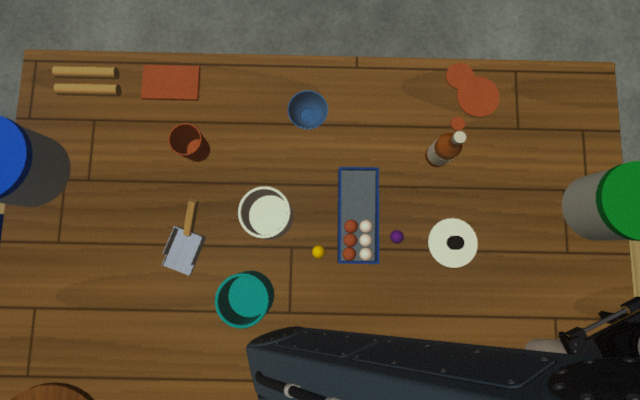

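View pics/scene0.png

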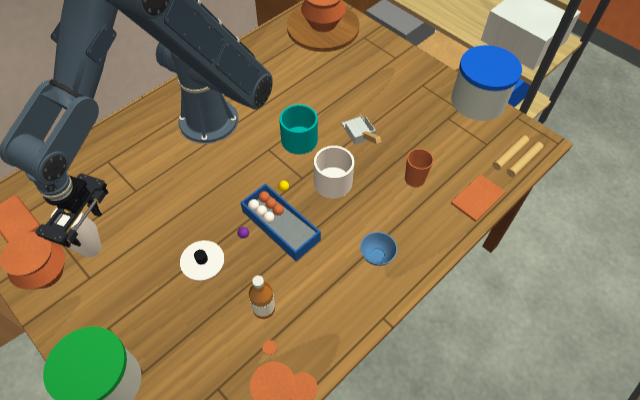

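Candidates: for the jar, white at top (265,212) or turquoise at (243,300); the white one fits. For the balls, the terracotta and white ones in the tray at (350–366, 226–255) fit; the yellow (318,252) and purple (397,237) ones on the bench are not meant. Next I'll confirm these in an enlarged crop and measure.

```bash
cat > h.py <<'E'
import numpy as np, cv2
from scipy.optimize import least_squares
from rig import telemetry, capture, camera_info
def ray(cam,uv,z):
    c=camera_info(cam); K=c["mtx"];T=c["cam_to_world"]
    uv=np.atleast_2d(np.array(uv,float)); d=np.c_[uv,np.ones(len(uv))]@np.linalg.inv(K).T@T[:3,:3].T
    o=T[:3,3]; return (o+d*((z-o[2])/d[:,2])[:,None])[:,:2]
def proj(cam,p):
    c=camera_info(cam); T=np.linalg.inv(c["cam_to_world"]); q=(np.atleast_2d(p)@T[:3,:3].T+T[:3,3])@c["mtx"].T
    return q[:,:2]/q[:,2:]
def blob(mask,near=None):
    n,l,s,c=cv2.connectedComponentsWithStats(mask.astype(np.uint8))
    k=[i for i in range(1,n) if s[i,4]>15]
    i=max(k,key=lambda i:s[i,4]) if near is None else min(k,key=lambda i:np.hypot(*(c[i]-near)))
    return (l==i).astype(np.uint8)
def contour(m): return max(cv2.findContours(m,cv2.RETR_EXTERNAL,cv2.CHAIN_APPROX_NONE)[0],key=len)[:,0].astype(float)
def circ(p,r):
    return least_squares(lambda q:np.hypot(*(p-q).T)-r,p.mean(0),loss="soft_l1",f_scale=.002)
E
python3 - <<'E'
from h import *
for cam in("top","scene"):
    im=capture(cam); hsv=cv2.cvtColor(im,cv2.COLOR_RGB2HSV); H,S,V=cv2.split(hsv)
    white=(S<60)&(V>120)
    J={"top":(265,212),"scene":(333,170)}[cam]; L={"top":(453,243),"scene":(202,260)}[cam]
    o=camera_info(cam)["cam_to_world"][:2,3]
    for nm,near,z,r in(("jar",J,.115,.064),("lid",L,.020,.066)):
        p=ray(cam,contour(blob(white,near)),z); c=p.mean(0); far=p[((p-c)@(c-o))>0.0] 
        f=circ(far,r); print(cam,nm,f.x.round(4),np.abs(f.fun).mean().round(4),len(far))
    for nm,px,z in (("bottle",None,0),):
        pass
    blue=(H>105)&(H<125)&(S>120)&(V>50)
    b=blob(blue,{"top":(358,215),"scene":(280,221)}[cam]); r=cv2.minAreaRect(ray(cam,contour(b),.056).astype(np.float32)*1000); print(cam,"tray",r)
    if cam=="top":
        cv2.imwrite("pics/crop.png",cv2.resize(im[160:330,150:490],None,fx=2.35,fy=2.35,interpolation=cv2.INTER_CUBIC)[:,:,::-1])
        A=cv2.resize(im[190:290,155:215],None,fx=6,fy=6,interpolation=cv2.INTER_CUBIC)
    else:
        B=cv2.resize(im[100:170,330:390],(420,490),interpolation=cv2.INTER_CUBIC); B=np.vstack([B,np.zeros((110,420,3),np.uint8)])
cv2.imwrite("pics/scoop.png",np.hstack([A,B])[:,:,::-1])
print("rough bottle,pot,bowl",ray("top",[(438,158)],0.0),ray("top",[(186,140)],.11),ray("top",[(307,109)],.05))
E
```

```text
top jar [0.5073 0.1273] 0.0008 74
top lid [ 0.4449 -0.3588] 0.0008 69
top tray ((511.88580322265625, -106.63130187988281), (247.80264282226562, 103.47806549072266), 0.038453105837106705)
scene jar [0.512  0.1223] 0.0013 70
scene lid [ 0.4502 -0.3665] 0.0011 59
scene tray ((524.0255737304688, -120.18875122070312), (267.5703125, 118.70052337646484), 0.5411884784698486)
rough bottle,pot,bowl [[ 0.67774797 -0.33342837]] [[0.68447249 0.3299458 ]] [[0.79325842 0.03198837]]
```

View pics/crop.png

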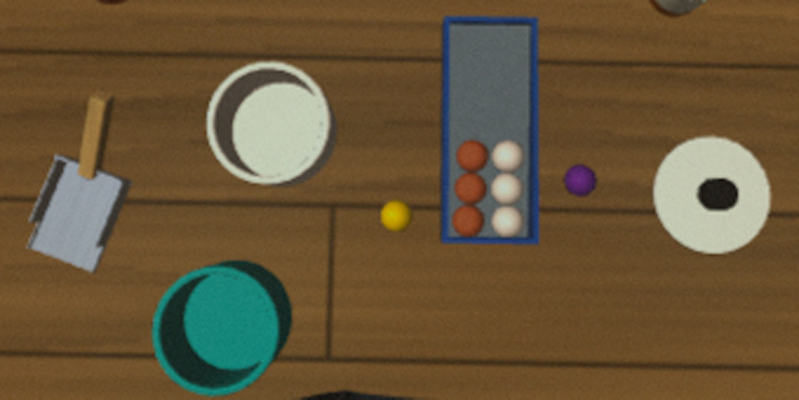

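View pics/scoop.png

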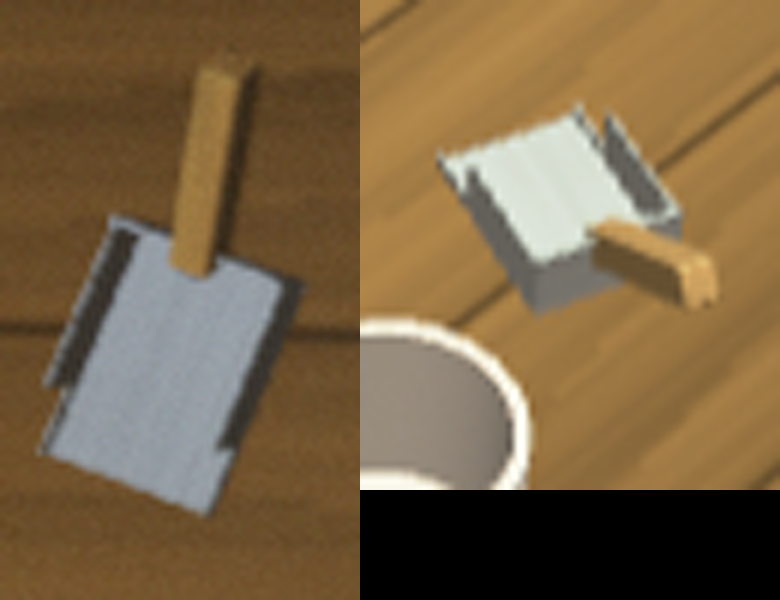

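The crop confirms it: a white open jar, six balls in two columns by three rows at the tray's low end, the lid with its knob, and the scoop with its handle away from the robot, turned slightly clockwise. Scoop corners in the top view: lip (161.7,265.8) and (190,275.8), back-wall top (173.7,225.8) and (205.5,237.2), handle end (192,201.3).

```bash
cat >> h.py <<'E'
from scipy.spatial.transform import Rotation as R
def Rz(a): return R.from_euler("z",a,degrees=True).as_matrix()
def down(yaw,pitch=0):
    "tool for scoop yaw; pitch>0: lip down (tool tips outwards)"
    f=Rz(yaw)@R.from_euler("y",-pitch,degrees=True).as_matrix()
    return f@np.diag([1.,-1,-1])
def rel(pos,rot,cur=None):
    s=telemetry.read_state(); p0,r0=(s["position"],s["tcp_rot"]) if cur is None else cur
    d=r0.T@(np.array(pos)-p0); w=R.from_matrix(r0.T@rot).as_rotvec(degrees=True)
    return d/.15,w/360
def show(*poses):
    cur=None
    for p,r in poses:
        d,w=rel(p,r,cur); print(np.r_[d,w].round(4).tolist(),"rows",max(np.linalg.norm(d)*150/41.7,np.linalg.norm(w)*360/7.16).round(1)); cur=(np.array(p),r)
E
python3 - <<'E'
from h import *
P=np.array([[-62,40,8],[-62,-40,3],[48,40,42],[48,-40,42],[121.7,0,108]])/1000; U=np.array([[161.7,265.8],[190,275.8],[173.7,225.8],[205.5,237.2],[192,201.3]])
P2=np.array([[-62,40,10],[-62,-40,10],[121.7,0,108]])/1000; U2=np.array([[360.7,115],[341.4,122.1],[378,137.1]])
def W(q,P): return P@Rz(q[2]).T+[q[0],q[1],0]
for nm,f in(("top",lambda q:(proj("top",W(q,P))-U).ravel()),("scene",lambda q:(proj("scene",W(q,P2))-U2).ravel())):
    s=least_squares(f,[.42,.32,-15],x_scale=[.01,.01,1]); print(nm,s.x.round(4),s.fun.round(1))
    q=s.x
    if nm=="top":
        g=W(q,np.array([[.088,0,.063]]))[0]; print("grip",g); rot=down(q[2])
        t=g+rot[:,2]*.0187; print("tcp",t)
        show(([t[0],t[1],.24],rot),(t,rot))
        t2=telemetry.read_state()["tcp_rot"]
E
```

```text
top [  0.4147   0.3478 -20.2408] [ 0.7 -0.7  0.7  0.3  1.  -0.1 -2.5 -0.3  0.1  0.8]
grip [0.49730848 0.31731264 0.063     ]
tcp [0.49730848 0.31731264 0.0443    ]
[3.9057, -4.6194, -0.1133, -0.0002, 0.0001, 0.1281] rows 21.8
[0.0, 0.0, 1.3047, 0.0, 0.0, 0.0] rows 4.7
scene [  0.4207   0.3444 -19.8172] [ 0.4  0.4 -0.3  0.1 -0.1 -0.5]
```

Emit:
carry_out(deltas=[[[0.06,-0.07,0,0,0,0,-1],[0.14,-0.16,0,0,0,0,-1],[0.22,-0.26,0,0,0,0,-1],[0.31,-0.37,0,0,0,0,-1],[0.4,-0.47,0,0,0,0,-1],[0.48,-0.57,0,0,0,0,-1],[0.56,-0.66,0,0,0,0,-1],[0.64,-0.75,0,0,0,0,-1],[0.71,-0.84,0,0,0,0,-1],[0.78,-0.92,0,0,0,0,-1]]])

```text
time_s: 1.03
position: [0.3179, -0.3857, 0.2224]
tcp_rot: [[0.9, 0.437, -0.0], [0.437, -0.9, 0.001], [-0.0, -0.001, -1.0]]
force: [0.3, -0.4, -0.5]
opening: 1.001
grasp_force: 0.0
```

Emit:
carry_out(deltas=[[[0.08,-0.09,0,0,0,0,-1],[0.16,-0.18,0,0,0,0,-1],[0.23,-0.28,0,0,0,0,-1],[0.31,-0.37,0,0,0,0,-1],[0.39,-0.46,0,0,0,0,-1],[0.47,-0.55,0,0,0,0,-1],[0.55,-0.64,0,0,0,0,-1],[0.62,-0.74,0,0,0,0,-1],[0.7,-0.83,0,0,0,0,-1],[0.78,-0.92,0,0,0,0,-1]]])

```text
time_s: 1.87
position: [0.363, -0.2108, 0.2226]
tcp_rot: [[0.9, 0.436, 0.0], [0.436, -0.9, -0.0], [0.0, 0.0, -1.0]]
force: [0.5, -0.1, -0.8]
opening: 1.001
grasp_force: 0.0
```

Emit:
carry_out(deltas=[[[0.08,-0.09,0,0,0,0,-1],[0.16,-0.18,0,0,0,0,-1],[0.23,-0.28,0,0,0,0,-1],[0.31,-0.37,0,0,0,0,-1],[0.39,-0.46,0,0,0,0,-1],[0.47,-0.55,0,0,0,0,-1],[0.55,-0.64,0,0,0,0,-1],[0.62,-0.74,0,0,0,0,-1],[0.7,-0.83,0,0,0,0,-1],[0.78,-0.92,0,0,0,0,-1]]])

```text
time_s: 2.7
position: [0.4079, -0.0355, 0.2226]
tcp_rot: [[0.9, 0.437, 0.0], [0.437, -0.9, -0.0], [0.0, 0.0, -1.0]]
force: [-1.2, 0.3, 0.5]
opening: 1.002
grasp_force: 0.0
```

Emit:
carry_out(deltas=[[[0.08,-0.09,0,0,0,0,-1],[0.16,-0.18,0,0,0,0,-1],[0.23,-0.28,0,0,0,0,-1],[0.31,-0.37,0,0,0,0,-1],[0.39,-0.46,0,0,0,0,-1],[0.47,-0.55,0,0,0,0,-1],[0.55,-0.64,0,0,0,0,-1],[0.62,-0.74,0,0,0,0,-1],[0.7,-0.83,0,0,0,0,-1],[0.78,-0.92,0,0,0,0,-1]]])

```text
time_s: 3.53
position: [0.4528, 0.1398, 0.2225]
tcp_rot: [[0.9, 0.437, -0.0], [0.437, -0.9, -0.0], [-0.0, -0.0, -1.0]]
force: [-0.4, -0.2, -0.9]
opening: 1.002
grasp_force: 0.0
```

Emit:
carry_out(deltas=[[[0.08,-0.09,0,0,0,0.013,-1],[0.16,-0.18,0,0,0,0.026,-1],[0.23,-0.28,0,0,0,0.039,-1],[0.31,-0.37,0,0,0,0.052,-1],[0.39,-0.46,0,0,0,0.065,-1],[0.47,-0.55,0,0,0,0.078,-1],[0.55,-0.64,0,0,0,0.091,-1],[0.62,-0.74,0,0,0,0.104,-1],[0.7,-0.83,0,0,0,0.117,-1],[0.78,-0.92,0,0,0,0.128,-1]]])

```text
time_s: 4.37
position: [0.4977, 0.315, 0.2224]
tcp_rot: [[0.937, -0.349, -0.0], [-0.349, -0.937, -0.0], [-0.0, 0.0, -1.0]]
force: [-0.0, -1.2, -0.5]
opening: 0.997
grasp_force: 0.0
```

Run:
```python
from h import *
s=telemetry.read_state(); p=s["position"]; out=[]
for cam,sc in(("top",5),("scene",5)):
    im=capture(cam)[:,:,::-1].copy(); u=proj(cam,p)[0]; print(cam,u)
    x0,y0=int(u[0])-38,int(u[1])-50; c=cv2.resize(im[y0:y0+110,x0:x0+78],None,fx=sc,fy=sc,interpolation=cv2.INTER_CUBIC)
    for o in(-.0435,0,.0435):
        q=(proj(cam,p+s["tcp_rot"][:,1]*o)[0]-[x0,y0]+.5)*sc; cv2.circle(c,tuple(int(v) for v in q),4,(0,255,0),1)
    out.append(c)
cv2.imwrite("pics/grip.png",np.hstack(out))
```

```text
top [169.86984463 210.15146539]
scene [375.24986329 103.77756337]
```

View pics/grip.png

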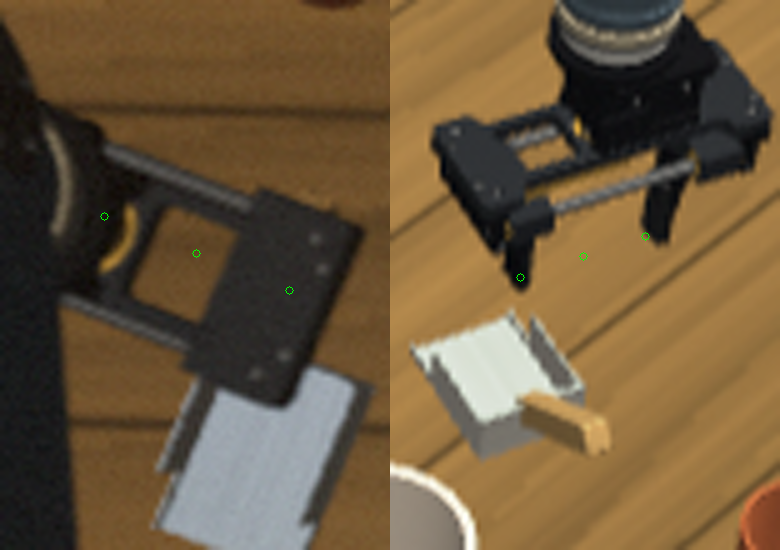

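The scene view shows the fingertips about 1 px from where predicted, so averaging the two cameras is right. Descending onto the handle.

Emit:
carry_out(deltas=[[[0.01,0,0.1,0,0,0,-1],[0.01,0,0.2,0,0,0,-1],[0.01,0,0.3,0,0,0,-1],[0.01,0,0.4,0,0,0,-1],[0.01,0,0.5,0,0,0,-1],[0.01,0,0.6,0,0,0,-1],[0.01,0,0.7,0,0,0,-1],[0.01,0,0.8,0,0,0,-1],[0.01,0,0.9,0,0,0,-1],[0.01,0,1.0,0,0,0,-1]]])

```text
time_s: 5.3
position: [0.4989, 0.3125, 0.0719]
tcp_rot: [[0.939, -0.344, -0.001], [-0.344, -0.939, -0.001], [-0.0, 0.001, -1.0]]
force: [0.4, 0.4, -0.2]
opening: 0.998
grasp_force: 0.0
```

Emit:
carry_out(deltas=[[[0,0,0.06,0,0,0,-1],[0,0,0.12,0,0,0,-1],[0,0,0.17,0,0,0,-1],[0,0,0.19,0,0,0,-1],[0,0,0.19,0,0,0,1],[0,0,0.19,0,0,0,1],[0,0,0.19,0,0,0,1],[0,0,0.19,0,0,0,1],[0,0,0.19,0,0,0,1],[0,0,0.19,0,0,0,1]]])

```text
time_s: 6.13
position: [0.4996, 0.3135, 0.0445]
tcp_rot: [[0.939, -0.345, 0.001], [-0.345, -0.939, 0.0], [0.001, -0.001, -1.0]]
force: [0.3, -0.5, -0.0]
opening: 0.631
grasp_force: 0.0
```

Run:
```python
from h import *
s=telemetry.read_state(); print({k:np.round(s[k],3).tolist() for k in("time_s","joint_positions","force","opening","grasp_force")})
cv2.imwrite("pics/g2.png",cv2.resize(capture("scene")[70:190,290:440],None,fx=5,fy=5)[:,:,::-1])
```

```text
{'time_s': 6.133, 'joint_positions': [21.264, 41.804, 94.662, -0.002, 43.487, 131.452], 'force': [0.334, -0.479, -0.041], 'opening': 0.631, 'grasp_force': 0.0}
```

View pics/g2.png

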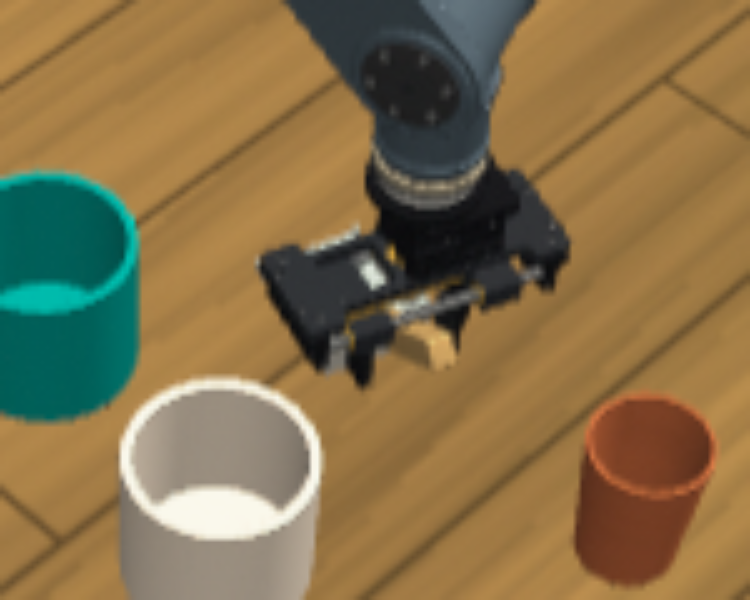

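Handle is between the fingers; they are still closing.

Emit:
carry_out(deltas=[[[0,0,0,0,0,0,1],[0,0,0,0,0,0,1],[0,0,0,0,0,0,1],[0,0,0,0,0,0,1],[0,0,0,0,0,0,1],[0,0,0,0,0,0,1],[0,0,0,0,0,0,1],[0,0,0,0,0,0,1],[0,0,0,0,0,0,1],[0,0,0,0,0,0,1]]])

```text
time_s: 7.02
position: [0.4996, 0.3135, 0.0442]
tcp_rot: [[0.938, -0.345, 0.001], [-0.345, -0.938, 0.0], [0.0, -0.0, -1.0]]
force: [1.3, 0.4, 0.7]
opening: 0.231
grasp_force: 29.6
```

Emit:
carry_out(deltas=[[[0,0,-0.1,0,0,0,1],[0,0,-0.2,0,0,0,1],[0,0,-0.3,0,0,0,1],[0,0,-0.4,0,0,0,1],[0,0,-0.5,0,0,0,1],[0,0,-0.6,0,0,0,1],[0,0,-0.7,0,0,0,1],[0,0,-0.8,0,0,0,1],[0,0,-0.9,0,0,0,1],[0,0,-1.0,0,0,0,1]]])

```text
time_s: 7.85
position: [0.4983, 0.3127, 0.194]
tcp_rot: [[0.939, -0.345, -0.002], [-0.345, -0.939, -0.002], [-0.002, 0.002, -1.0]]
force: [0.3, 0.7, -1.9]
opening: 0.224
grasp_force: 29.9
```

Run:
```python
from h import *
s=telemetry.read_state(); print({k:np.round(s[k],3).tolist() for k in("time_s","joint_positions","force","moment","opening","grasp_force")})
cv2.imwrite("pics/g3.png",cv2.resize(capture("scene")[40:160,290:440],None,fx=5,fy=5)[:,:,::-1])
```

```text
{'time_s': 7.85, 'joint_positions': [21.259, 29.404, 89.069, -0.046, 61.681, 131.445], 'force': [0.31, 0.701, -1.902], 'moment': [0.009, -0.142, 0.054], 'opening': 0.224, 'grasp_force': 29.941}
```

View pics/g3.png

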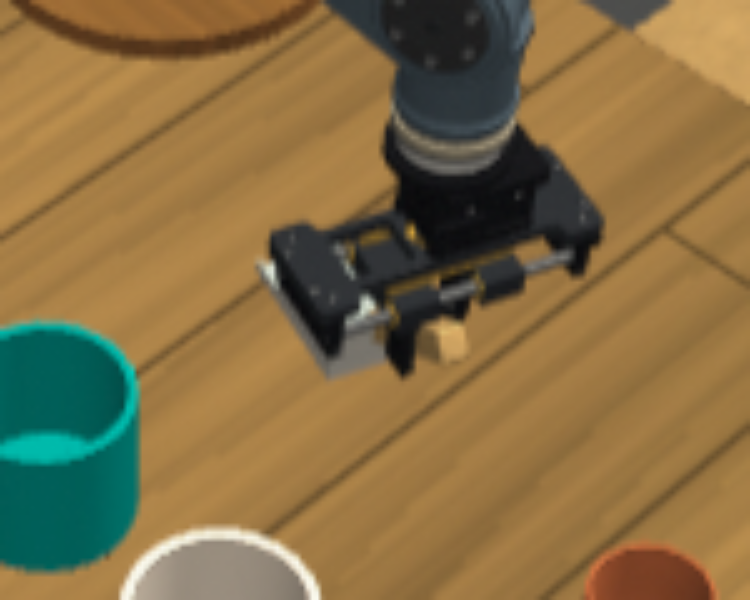

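Grasp is firm (29.9 N) and the scoop hangs level, aligned with the tool. Planning the scooping poses.

```bash
cat >> h.py <<'E'
def sc(lip,yaw,pitch):
    r=down(yaw,pitch); F=r@np.diag([1.,-1,-1]); return np.array(lip)+F@[.150,0,.0442],r
TY=-.1095
E
python3 - <<'E'
from h import *
A=sc([.516,TY,.11],0,8.5);B=sc([.516,TY,.0285],0,8.5);C=sc([.400,TY,.0140],0,8.5);D=sc([.404,TY,.03],0,-12);E_=sc([.404,TY,.16],0,-15)
for p in(A,B,C,D,E_):print(p[0].round(4))
show(A,B,C,D,E_)
E
```

```text
[ 0.6578 -0.1095  0.1759]
[ 0.6578 -0.1095  0.0944]
[ 0.5418 -0.1095  0.0799]
[ 0.5599 -0.1095  0.042 ]
[ 0.5603 -0.1095  0.1639]
[1.9585, 2.286, 0.1432, 0.004, 0.0229, -0.0559] rows 10.8
[-0.0803, 0.0, 0.5374, 0.0, 0.0, 0.0] rows 2.0
[-0.7791, 0.0, -0.0187, 0.0, 0.0, 0.0] rows 2.8
[0.082, 0.0, 0.2673, 0.0, -0.0569, 0.0] rows 2.9
[-0.1661, 0.0, -0.795, 0.0, -0.0083, 0.0] rows 2.9
```

Emit:
carry_out(deltas=[[[0.04,0.05,0,0,0,0,1],[0.1,0.12,0,0,0,0,1],[0.17,0.2,0,0,0,0,1],[0.25,0.28,0,0,0,0,1],[0.32,0.37,0,0,0,0,1],[0.4,0.46,0,0,0,0,1],[0.47,0.54,0,0,0,0,1],[0.55,0.63,0,0,0,0,1],[0.62,0.71,0,0,0,0,1],[0.7,0.8,0,0,0,0,1]]])

```text
time_s: 8.73
position: [0.5555, 0.1622, 0.1921]
tcp_rot: [[0.938, -0.346, -0.004], [-0.346, -0.938, -0.001], [-0.004, 0.002, -1.0]]
force: [0.3, 0.1, -2.2]
opening: 0.227
grasp_force: 29.9
```

Emit:
carry_out(deltas=[[[0.07,0.08,0,0,0,0,1],[0.14,0.16,0,0,0,0,1],[0.21,0.24,0,0,0,0,1],[0.28,0.32,0,0,0,0,1],[0.35,0.4,0,0,0,0,1],[0.42,0.48,0,0,0,0,1],[0.49,0.56,0,0,0,0,1],[0.56,0.64,0,0,0,0,1],[0.63,0.72,0,0,0,0,1],[0.7,0.8,0,0,0,0,1]]])

```text
time_s: 9.57
position: [0.6137, 0.0139, 0.1934]
tcp_rot: [[0.938, -0.346, -0.001], [-0.346, -0.938, 0.0], [-0.001, 0.0, -1.0]]
force: [0.2, -0.1, -2.6]
opening: 0.223
grasp_force: 29.9
```

Emit:
carry_out(deltas=[[[0.06,0.07,0.01,0,0.002,-0.006,1],[0.12,0.15,0.03,0.001,0.005,-0.012,1],[0.19,0.23,0.04,0.001,0.008,-0.018,1],[0.26,0.31,0.06,0.002,0.011,-0.025,1],[0.33,0.4,0.07,0.002,0.014,-0.032,1],[0.4,0.49,0.09,0.003,0.017,-0.04,1],[0.47,0.57,0.11,0.003,0.02,-0.047,1],[0.53,0.64,0.13,0.004,0.022,-0.053,1],[0.56,0.686,0.14,0.004,0.023,-0.056,1],[0.56,0.686,0.14,0.004,0.023,-0.056,1]]])

```text
time_s: 10.4
position: [0.657, -0.1127, 0.1724]
tcp_rot: [[0.989, -0.002, 0.145], [-0.002, -1.0, -0.002], [0.145, 0.001, -0.989]]
force: [-0.0, 1.5, -1.2]
opening: 0.231
grasp_force: 29.9
```

Run:
```python
from h import *
B=sc([.516,TY,.0285],0,8.5);C=sc([.400,TY,.0140],0,8.5);D=sc([.400,TY,.055],0,-12);E_=sc([.404,TY,.17],0,-15)
show(B,C,D,E_)
t=capture("top")[150:280,320:420]; s=capture("scene")[160:300,200:350]
cv2.imwrite("pics/p4.png",np.hstack([cv2.resize(t,(400,520)),cv2.resize(s,(400,520))])[:,:,::-1])
```

```text
[-0.0697, -0.0223, 0.5153, 0.0002, 0.0005, -0.0003] rows 1.9
[-0.7791, 0.0, -0.0187, 0.0, 0.0, 0.0] rows 2.8
[0.0803, 0.0, 0.0985, 0.0, -0.0569, 0.0] rows 2.9
[-0.1193, 0.0, -0.7027, 0.0, -0.0083, 0.0] rows 2.6
```

View pics/p4.png

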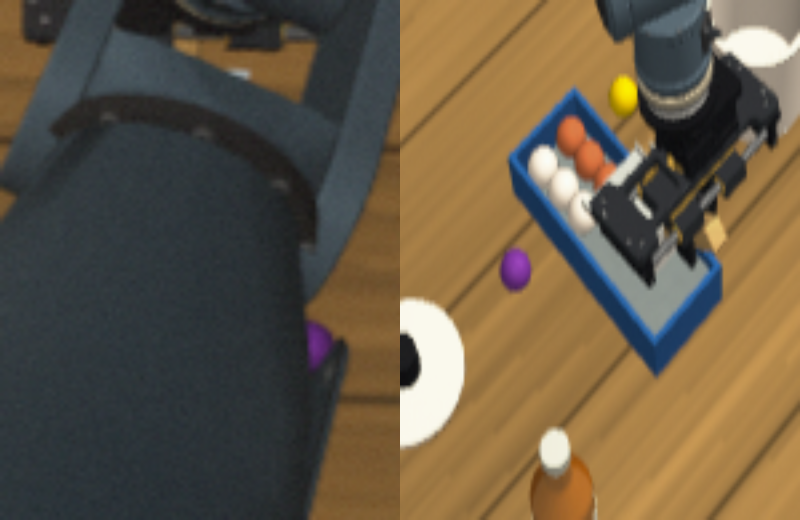

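Emit:
carry_out(deltas=[[[-0.01,-0.01,0.05,0,0,0,1],[-0.02,-0.02,0.11,0,0,0,1],[-0.03,-0.03,0.17,0,0,0,1],[-0.03,-0.03,0.24,0,0,0,1],[-0.04,-0.03,0.3,0,0,0,1],[-0.05,-0.03,0.36,0,0,0,1],[-0.06,-0.03,0.42,0,0,0,1],[-0.07,-0.03,0.47,0,0,0,1],[-0.07,-0.03,0.5,0,0,0,1],[-0.07,-0.03,0.515,0,0,0,1]]])

```text
time_s: 11.33
position: [0.6572, -0.1054, 0.0939]
tcp_rot: [[0.99, -0.0, 0.144], [-0.0, -1.0, 0.0], [0.144, -0.0, -0.99]]
force: [-0.5, 0.6, -0.5]
opening: 0.229
grasp_force: 29.9
```

Run:
```python
from h import *
s=telemetry.read_state(); print({k:np.round(s[k],3).tolist() for k in("time_s","position","force","moment")})
show(sc([.516,-.108,.0275],0,8.5),sc([.400,-.108,.0135],0,8.5))
```

```text
{'time_s': 11.333, 'position': [0.657, -0.105, 0.094], 'force': [-0.466, 0.572, -0.513], 'moment': [0.099, 0.263, -0.022]}
[0.0034, 0.0175, 0.0039, -0.0, 0.0007, -0.0] rows 0.1
[-0.7786, 0.0, -0.022, 0.0, 0.0, 0.0] rows 2.8
```

Emit:
carry_out(deltas=[[[0,0.018,0.005,0,0,0,1],[-0.04,0.018,0.005,0,0,0,1],[-0.08,0.018,0.003,0,0,0,1],[-0.12,0.018,0.002,0,0,0,1],[-0.16,0.018,0.001,0,0,0,1],[-0.2,0.018,-0.001,0,0,0,1],[-0.24,0.018,-0.003,0,0,0,1],[-0.28,0.018,-0.004,0,0,0,1],[-0.32,0.018,-0.005,0,0,0,1],[-0.36,0.018,-0.006,0,0,0,1]]])

```text
time_s: 12.17
position: [0.6036, -0.1082, 0.0881]
tcp_rot: [[0.989, -0.0, 0.145], [0.0, -1.0, -0.001], [0.145, 0.001, -0.989]]
force: [1.7, 0.3, -0.9]
opening: 0.228
grasp_force: 29.9
```

Run:
```python
from h import *
s=telemetry.read_state(); print({k:np.round(s[k],3).tolist() for k in("time_s","position","force","moment")})
show(sc([.400,-.108,.0135],0,8.5))
```

```text
{'time_s': 12.167, 'position': [0.604, -0.108, 0.088], 'force': [1.662, 0.296, -0.881], 'moment': [0.071, -0.152, 0.012]}
[-0.4156, -0.0012, -0.0026, 0.0001, 0.0004, 0.0] rows 1.5
```

Emit:
carry_out(deltas=[[[-0.05,0,0,0,0,0,1],[-0.1,0,-0.001,0,0,0,1],[-0.15,0,-0.001,0,0,0,1],[-0.2,0,-0.002,0,0,0,1],[-0.25,0,-0.002,0,0,0,1],[-0.29,0,-0.003,0,0,0,1],[-0.33,0,-0.003,0,0,0,1],[-0.37,0,-0.004,0,0,0,1],[-0.39,0,-0.004,0,0,0,1],[-0.41,0,-0.004,0,0,0,1]]])

```text
time_s: 13.0
position: [0.5429, -0.1082, 0.0798]
tcp_rot: [[0.989, -0.0, 0.145], [-0.0, -1.0, -0.001], [0.145, 0.001, -0.989]]
force: [3.6, -0.5, -0.1]
opening: 0.228
grasp_force: 29.9
```

Run:
```python
from h import *
s=telemetry.read_state(); print({k:np.round(s[k],3).tolist() for k in("time_s","position","force","moment")})
show(sc([.400,-.108,.0135],0,8.5),sc([.399,-.108,.055],0,-12),sc([.404,-.108,.17],0,-15))
im=capture("scene")
hs=cv2.cvtColor(im,cv2.COLOR_RGB2HSV); cv2.imwrite("pics/x.png",im[:,:,::-1])
cv2.imwrite("pics/p5.png",cv2.resize(im[160:270,220:340],None,fx=5,fy=5,interpolation=cv2.INTER_CUBIC)[:,:,::-1])
```

```text
{'time_s': 13.0, 'position': [0.543, -0.108, 0.08], 'force': [3.641, -0.474, -0.098], 'moment': [0.154, -0.437, -0.004]}
[-0.0073, -0.0015, 0.0015, 0.0001, 0.0004, -0.0] rows 0.0
[0.0742, 0.0, 0.0943, 0.0, -0.0569, 0.0] rows 2.9
[-0.1127, 0.0, -0.7041, 0.0, -0.0083, 0.0] rows 2.6
```

View pics/p5.png

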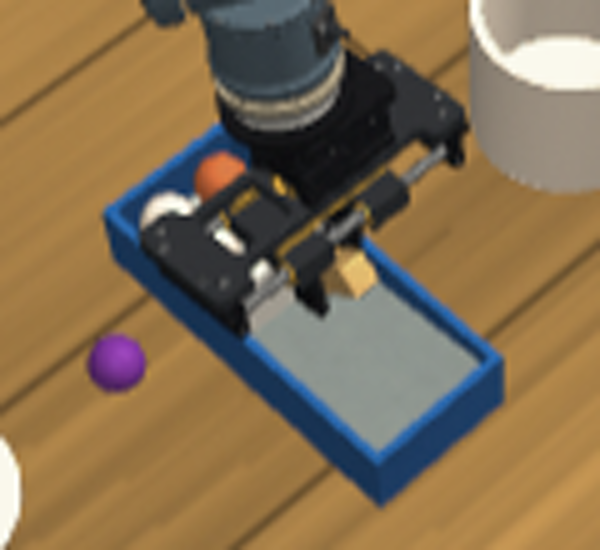

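First-row balls are against the low wall at crop (170,210)/(220,175), i.e. at or on the lip, with the rest in the pan under the gripper. I'll push a few mm more, then tilt back and lift.

Emit:
carry_out(deltas=[[[-0.02,0,0,0,0,0,1],[-0.03,0,0,0,0,0,1],[-0.03,0,0,0,0,0,1],[-0.02,0,0.01,0,-0.008,0,1],[0,0,0.025,0,-0.016,0,1],[0.015,0,0.04,0,-0.024,0,1],[0.03,0,0.055,0,-0.033,0,1],[0.045,0,0.07,0,-0.041,0,1],[0.055,0,0.083,0,-0.049,0,1],[0.065,0,0.096,0,-0.057,0,1]]])

```text
time_s: 13.88
position: [0.5525, -0.1075, 0.0657]
tcp_rot: [[0.976, 0.0, -0.218], [0.001, -1.0, 0.001], [-0.218, -0.001, -0.976]]
force: [-2.0, -0.5, -3.3]
opening: 0.227
grasp_force: 30.0
```

Run:
```python
from h import *
s=telemetry.read_state(); print({k:np.round(s[k],3).tolist() for k in("time_s","position","force","moment","tcp_rot","opening")})
show(sc([.404,-.108,.17],0,-15))
im=capture("scene"); cv2.imwrite("pics/p6.png",im[:,:,::-1])
H,S,V=cv2.split(cv2.cvtColor(im,cv2.COLOR_RGB2HSV)); 
n,l,st,c=cv2.connectedComponentsWithStats(((H<10)&(S>150)&(V>120)).astype(np.uint8)); print([(c[i].round(),st[i,4]) for i in range(1,n) if st[i,4]>8])
```

```text
{'time_s': 13.883, 'position': [0.553, -0.107, 0.066], 'force': [-2.022, -0.511, -3.252], 'moment': [0.021, -0.409, 0.027], 'tcp_rot': [[0.976, 0.0, -0.218], [0.001, -1.0, 0.001], [-0.218, -0.001, -0.976]], 'opening': 0.227}
[-0.1065, 0.003, -0.7149, -0.0001, -0.0066, 0.0001] rows 2.6
[(array([337.,   9.]), np.int32(82)), (array([325.,  19.]), np.int32(93)), (array([416., 158.]), np.int32(133)), (array([269., 203.]), np.int32(12)), (array([275., 204.]), np.int32(10)), (array([ 38., 229.]), np.int32(21)), (array([ 53., 263.]), np.int32(257)), (array([ 28., 280.]), np.int32(249))]
```

Emit:
carry_out(deltas=[[[-0.005,0,-0.04,0,-0.001,0,1],[-0.015,0,-0.1,0,-0.002,0,1],[-0.03,0,-0.18,0,-0.003,0,1],[-0.04,0,-0.27,0,-0.004,0,1],[-0.055,0,-0.36,0,-0.005,0,1],[-0.07,0,-0.46,0,-0.006,0,1],[-0.08,0,-0.55,0,-0.007,0,1],[-0.09,0,-0.63,0,-0.007,0,1],[-0.1,0,-0.69,0,-0.007,0,1],[-0.106,0,-0.715,0,-0.007,0,1]]])

```text
time_s: 14.77
position: [0.5617, -0.1081, 0.1766]
tcp_rot: [[0.968, 0.0, -0.252], [-0.0, -1.0, -0.001], [-0.252, 0.001, -0.968]]
force: [-0.8, 0.0, -2.0]
opening: 0.229
grasp_force: 30.0
```

Run:
```python
from h import *
F=[]
s=telemetry.read_state(); print({k:np.round(s[k],3).tolist() for k in("time_s","position","force","moment","opening")})
im=capture("scene")[120:280,200:360]; t=capture("top")[130:290,280:440]
cv2.imwrite("pics/p7.png",np.hstack([cv2.resize(a,(400,400),interpolation=cv2.INTER_CUBIC) for a in(im,t)])[:,:,::-1])
```

```text
{'time_s': 14.767, 'position': [0.562, -0.108, 0.177], 'force': [-0.82, 0.012, -2.031], 'moment': [0.076, -0.367, 0.023], 'opening': 0.229}
```

View pics/p7.png

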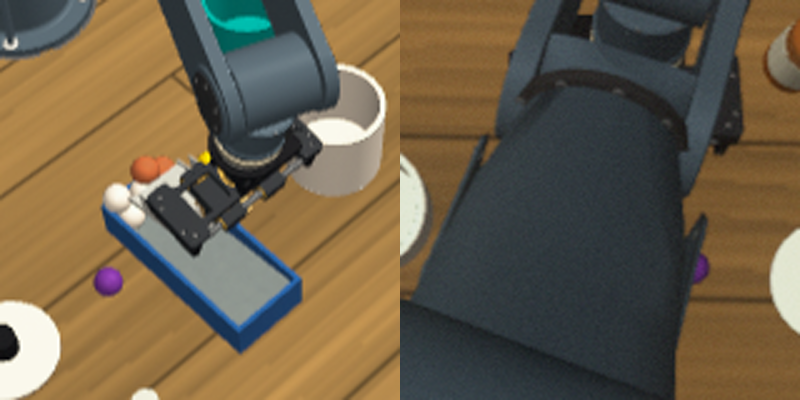

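The left panel shows the scoop above the tray with two terracotta balls at scene ≈(258,187) and (265,186) and one white at (247,199). Another white at (252,206) looks left in the tray. I'll check this numerically by intersecting rays with the vertical plane of each ball column.

Run:
```python
from h import *
c=camera_info("scene");K=c["mtx"];T=c["cam_to_world"];o=T[:3,3]
def yplane(u,y):
    d=T[:3,:3]@np.linalg.inv(K)@[*u,1]; return (o+d*(y-o[1])/d[1]).round(3)
f=[];m=[]
for i in range(8):
    im=capture("scene"); s=telemetry.read_state(); f.append(s["force"]); m.append(s["moment"])
print(np.mean(f,0).round(2),np.mean(m,0).round(3),np.std(f,0).round(2))
H,S,V=cv2.split(cv2.cvtColor(im,cv2.COLOR_RGB2HSV))
roi=np.zeros_like(H);roi[165:230,235:275]=1
for nm,mk,y in(("red",(H<10)&(S>130)&(V>60),-.09),("white",(S<50)&(V>150),-.126)):
    mk=(mk&(roi>0)).astype(np.uint8); n,l,st,ce=cv2.connectedComponentsWithStats(mk)
    for i in range(1,n):
        if st[i,4]>10: print(nm,st[i].tolist(),ce[i].round(1),"on y-plane",yplane(ce[i],y))
for nm,p in(("tray white row1",[.4135,-.126,.032]),("tray red row1",[.4135,-.09,.032]),("lip",[.404,-.108,.17]),("lipL",[.404,-.068,.17]),("lipR",[.404,-.148,.17])):print(nm,proj("scene",[p]).round(1))
F=down(0,-15)@np.diag([1.,-1,-1]); 
for xs in(-.044,-.008,.028):
    for y,zs in((-.09,.0204),(-.126,.0204)):
        p=np.array([.404,-.108,.17])+F@[xs+.062,y+.108,zs]; print(xs,y,p.round(3),proj("scene",[p]).round(1))
for r0 in (165,):
    t=im[165:232,235:290]; 
    print("\n".join("".join("R" if (h<10 and s_>130 and v>60) else "W" if (s_<50 and v>150) else "b" if (105<h<125 and s_>110) else "." if v>90 else "#" for h,s_,v in row) for row in cv2.cvtColor(t,cv2.COLOR_RGB2HSV)[::2]))
```

```text
[-0.08 -0.02 -2.56] [ 0.021 -0.337  0.002] [0.55 0.29 0.39]
red [237, 185, 8, 7, 20] [239.8 188.7] on y-plane [ 0.275 -0.09  -0.065]
white [244, 184, 31, 33, 277] [257.3 200.4] on y-plane [ 0.428 -0.126  0.066]
tray white row1 [[255.3 203.5]]
tray red row1 [[263.9 197. ]]
lip [[253.3 172.4]]
lipL [[263.5 164.9]]
lipR [[242.8 180.1]]
-0.044 -0.09 [ 0.427 -0.09   0.185] [[262.5 170.4]]
-0.044 -0.126 [ 0.427 -0.126  0.185] [[253.1 177.3]]
-0.008 -0.09 [ 0.461 -0.09   0.176] [[270.6 179.2]]
-0.008 -0.126 [ 0.461 -0.126  0.176] [[261.2 186.2]]
0.028 -0.09 [ 0.496 -0.09   0.166] [[278.7 188.1]]
0.028 -0.126 [ 0.496 -0.126  0.166] [[269.4 195.2]]
.............................................##########
..............................................#########
...............................................########
................................................#######
.................................................######
.................................................######
................................................###..##
................................................####..#
....
[... 751 characters left out ...]
##################..#####..#
.......bbbbbbbb.WWWWWW.WW.WW..####################.#...
........bbbbbbbbbb...WWWWW.WWW.#################......#
.........#bbbbbbbbbb..WWWWWW.....#####.####.#####......
............bbbbbbbbbb..WWWW.W.....########.#####......
..............#bbbbbbbbbb............##########...W....
................#bbbbbbbbbb.W..........#######....W....
..................#bbbbbbbbbbW...........####......WW..
....................#bbbbbbbbbb..........W........WW...
......................#bbbbbbbbbb...................WWW
........................#bbbbbbbbbb.....W...........WWW
...........................bbbbbbbbbbb.WW..........WWWW
.............................#bbbbbbbbb...WW......W....
```

Run:
```python
from h import *
c=camera_info("scene");K=c["mtx"];T=c["cam_to_world"];o=T[:3,3]
def yplane(u,y):
    d=T[:3,:3]@np.linalg.inv(K)@[*u,1]; return (o+d*(y-o[1])/d[1]).round(3)
im=capture("scene"); t=cv2.cvtColor(im,cv2.COLOR_RGB2HSV)
x0=cv2.cvtColor(cv2.imread("pics/scene0.png"),cv2.COLOR_BGR2HSV)
print("ref red ball hsv",x0[197,265],x0[203,271],"wood",x0[180,240],x0[225,235],"scoop",x0[126,355])
print("now",[t[v,u].tolist() for u,v in((258,187),(265,186),(247,199),(252,206))])
for p in(-15,-5,0,7,15,25):
    a=np.radians(p); L=np.array([[.567-.150*np.cos(a)+.062*np.sin(a),-.108,.195-.150*np.sin(a)-.062*np.cos(a)]]*3); L[1,1]+=.04;L[2,1]-=.04; print(p,L[0].round(3),proj("scene",L).round(0).tolist())
for u,y in(((258,187),-.09),((265,186),-.09),((247,199),-.126),((252,206),-.126)):print(u,yplane(u,y),yplane(u,y-.01))
print("\n".join("%d "%(160+2*i)+"".join("O" if (h<=9 or h>170) and s>110 and v>70 else "W" if (s<45 and v>170) else "g" if s<60 and v>90 else "b" if (105<h<125 and s>110) else "." if v>70 else "#" for h,s,v in row) for i,row in enumerate(t[160:232:2,235:300])))
```

```text
ref red ball hsv [ 10 181 213] [ 10 180 214] wood [ 18 149 164] [ 18 147 161] scoop [ 46  12 225]
now [[16, 101, 157], [11, 172, 218], [19, 26, 246], [21, 39, 226]]
-15 [ 0.406 -0.108  0.174] [[254.0, 172.0], [264.0, 165.0], [243.0, 180.0]]
-5 [ 0.412 -0.108  0.146] [[256.0, 179.0], [266.0, 171.0], [246.0, 186.0]]
0 [ 0.417 -0.108  0.133] [[257.0, 182.0], [267.0, 175.0], [247.0, 190.0]]
7 [ 0.426 -0.108  0.115] [[260.0, 187.0], [270.0, 180.0], [250.0, 195.0]]
15 [ 0.438 -0.108  0.096] [[263.0, 193.0], [273.0, 186.0], [253.0, 201.0]]
25 [ 0.457 -0.108  0.075] [[268.0, 201.0], [277.0, 193.0], [258.0, 209.0]]
(258, 187) [ 0.389 -0.09   0.062] [ 0.404 -0.1    0.088]
(265, 186) [ 0.428 -0.09   0.108] [ 0.443 -0.1    0.132]
(247, 199) [ 0.369 -0.126  0.01 ] [ 0.386 -0.136  0.039]
(252, 206) [ 0.392 -0.126 -0.007] [ 0.408 -0.136  0.022]
160 ............................................#########g#gggggg..gg
162 ............................................#########...gggggg#gg
164 .............................................#########.#gggggg..g
166 ............................................
[... 1561 characters left out ...]

212 .........bbbbbbbbbbggggggggggggg######g#########.ggggg.##bbbbbb.g
214 ...........bbbbbbbbbb.gggggggggggg####.###.g#####.gggggggggbbbbbb
216 .............bbbbbbbbbb.gggggggggggg############ggggggggggggg.bbb
218 ................bbbbbbbbb.gggggggggggg########ggggggggggggggggggb
220 ..................bbbbbbbbb.gggggggggggg#####.ggggggggggggggggggg
222 ....................bbbbbbbbbbgggggggggggg##ggggggggggggggggggggg
224 ......................bbbbbbbbbbggggggggggggggggggggggggggggggggg
226 ........................bbbbbbbbbb.gggggggggggggggggggggggggggggg
228 ..........................bbbbbbbbbb.gggggggggggggggggggggggggggg
230 ............................bbbbbbbbbbbgggggggggggggggggggggggggg
```

Run:
```python
from h import *
now=capture("scene"); cv2.imwrite("pics/now.png",now[:,:,::-1])
p7=cv2.resize(cv2.imread("pics/p7.png")[:,:400],(160,160),interpolation=cv2.INTER_AREA)
f=lambda bgr:cv2.cvtColor(bgr,cv2.COLOR_BGR2HSV)
s0=cv2.imread("pics/scene0.png")
def asc(t):
    return ["".join("O" if 7<=h<=13 and s>158 and v>110 else "W" if (s<45 and v>170) else "g" if s<60 and v>90 else "b" if (105<h<125 and s>110) else "." if v>70 else "#" for h,s,v in row) for row in t]
ims=[f(s0)[176:214:2,230:280],f(cv2.imread("pics/p6.png"))[176:214:2,230:280],f(p7)[56:94:2,30:80],f(now[:,:,::-1].copy())[176:214:2,230:280]]
for pair in((0,1),(2,3)):
    A=[asc(ims[i]) for i in pair]
    print(pair); print("\n".join("%d %s | %s"%(176+2*i,a,b) for i,(a,b) in enumerate(zip(*A))))
```

```text
(0, 1)
176 .................................................. | .............................................#####
178 .................................................. | .............................................#####
180 .................................................. | ..............................................####
182 .................................................. | ..............................................####
184 .................................gbb.............. | .................................gbb...........###
186 ................................bbbbbbbg.......... | ................................bbbbbbbg.......###
188 .............................bbbbbbbbbbbbg........ | .............................bbb......bbbg......##
190 .........................g.bbbbbbbbbbbbbbbb....... | .........................g.bbb.OOOOOOOO.bbb......#
192 ........................bbbbbb..OOOOO.bbbbbbbb.... | ........................bbbbb.OOOOOOOOOO.bgW.b....
194 ....................gbbbbbbbb.OOOOOOOOO.bbbbbbbbg. | ....................g.bbbbbb..OOOOOOOOOO.gggggbbg.
196 .........
[... 2317 characters left out ...]
| ............gbgWWWWWWWgWWWgg.###############WWWW##
202 ..........gbggWggggggWWWWgWgg#####.##########.gWWg | ...........bbbggggWWWWWWggWg.#####.##########gWWgg
204 ...........bbbgggggWWWWWWWWggg####.############.gg | ...........bbbbggWggWggWWWWgg.####g.###########ggg
206 ............bbbbbbgWWWWWWWWWgggg#################. | ............bbbbb.ggggWWWWWWggg.#################g
208 ............bbbbbbb.WWWWWWggggggg.################ | ............bbbbbbb.WWWWWWggggggg.################
210 .............bbbbbbbbbgggggggggggggg############## | .............bbbbbbbbbggggggggggggg.##############
212 ..............bbbbbbbbbbgggggggggggggg####.g###### | ..............bbbbbbbbbbggggggggggggg######g######
```

One terracotta ball has rolled over the low wall, and the scoop appears to have rotated in the grip. I'll retract the scoop uphill gently and take stock numerically.

Emit:
carry_out(deltas=[[[0.04,0,-0.01,0,0,0,1],[0.08,0,-0.02,0,0,0,1],[0.12,0,-0.03,0,0,0,1],[0.16,0,-0.04,0,0,0,1],[0.2,0,-0.05,0,0,0,1],[0.24,0,-0.06,0,0,0,1],[0.28,0,-0.07,0,0,0,1],[0.32,0,-0.08,0,0,0,1],[0.36,0,-0.09,0,0,0,1],[0.39,0,-0.1,0,0,0,1]]])

```text
time_s: 16.2
position: [0.6232, -0.1081, 0.1747]
tcp_rot: [[0.967, 0.0, -0.253], [-0.0, -1.0, -0.001], [-0.253, 0.001, -0.967]]
force: [-0.1, 0.0, -1.1]
opening: 0.231
grasp_force: 30.0
```

```bash
cat >> h.py <<'E'
def asc(im,x0,x1,y0,y1):
    t=cv2.cvtColor(im,cv2.COLOR_RGB2HSV)[y0:y1:2,x0:x1]
    print("\n".join("%d "%(y0+2*i)+"".join("O" if 7<=h<=13 and s>158 and v>110 else "W" if (s<45 and v>170) else "g" if s<60 and v>90 else "b" if (105<h<125 and s>110) else "." if v>70 else "#" for h,s,v in row) for i,row in enumerate(t)))
def balls(cam,lo,hi):
    im=capture(cam); H,S,V=cv2.split(cv2.cvtColor(im,cv2.COLOR_RGB2HSV)); roi=np.zeros_like(H); roi[lo[1]:hi[1],lo[0]:hi[0]]=1
    for nm,mk in(("O",(H>=7)&(H<=13)&(S>158)&(V>60)),("W",(S<45)&(V>170))):
        n,l,st,ce=cv2.connectedComponentsWithStats((mk&(roi>0)).astype(np.uint8))
        for i in range(1,n):
            if st[i,4]>15: print(cam,nm,st[i].tolist(),ce[i].round(1),"bench",ray(cam,ce[i],.018).round(3)[0])
    return im
E
python3 - <<'E'
from h import *
s=telemetry.read_state(); print(s["time_s"],s["position"],s["force"].round(1),s["moment"].round(2))
im=balls("scene",(120,130),(330,260)); asc(im,225,320,170,236)
balls("top",(150,150),(480,400))
E
```

```text
16.2 [ 0.62322689 -0.1080965   0.17468706] [-0.1  0.  -1.1] [ 0.03 -0.33  0.04]
scene O [225, 172, 11, 11, 94] [230.1 176.9] bench [ 0.267 -0.113]
scene O [259, 182, 12, 18, 156] [264.6 190.5] bench [ 0.388 -0.066]
scene W [317, 148, 9, 6, 19] [321.1 150.5] bench [0.396 0.181]
scene W [246, 195, 12, 15, 104] [251.4 201.7] bench [ 0.392 -0.125]
scene W [265, 197, 25, 19, 172] [278.4 205.8] bench [ 0.463 -0.074]
scene W [259, 200, 10, 9, 62] [263.7 203.4] bench [ 0.424 -0.101]
scene W [180, 241, 44, 19, 525] [203.4 250.7] bench [ 0.427 -0.343]
170 .....................................................................##########..#ggggggg.ggggg
172 ...OOOOO..............................................................##########.g.ggggggg.gggg
174 .OOOOOOOOO.............................................................##########.g.gggggg.gggg
176 OOOOOOOOOOO.............................................................##########..ggggggg.ggg
178 OOOOOOOOOOO.............................................................###########g#gggggg..gg
180 .OOOOOOOOO......................................
[... 2555 characters left out ...]
......................................bbbbbbbbbbgggggggggggg#########.ggggggggggggggggg.bbbb
234 ...........................................bbbbbbbbbbgggggggggggg######.gggggggggggggggggbbbbbb
top O [172, 150, 38, 12, 283] [193.1 153.9] bench [0.671 0.341]
top O [437, 150, 12, 6, 34] [443.  152.3] bench [ 0.69  -0.342]
top O [450, 150, 11, 8, 29] [455.1 152.4] bench [ 0.69  -0.375]
top W [248, 187, 41, 22, 301] [273.8 197.4] bench [0.556 0.117]
top W [428, 219, 49, 49, 1692] [451.9 242.7] bench [ 0.444 -0.361]
top W [283, 387, 8, 7, 24] [286.1 389. ] bench [0.068 0.068]
top W [334, 388, 8, 6, 23] [338.  389.7] bench [ 0.068 -0.063]
top W [164, 393, 7, 6, 18] [166.6 396.3] bench [0.045 0.369]
```

Run:
```python
from h import *
s=telemetry.read_state(); g=s["position"]-s["tcp_rot"][:,2]*.0187
for p in(-15,-5,0,5,10,15,20,25,30):
    a=np.radians(p); L=np.array([[g[0]-.150*np.cos(a)+.062*np.sin(a),-.108,g[2]-.150*np.sin(a)-.062*np.cos(a)]]*3); L[1,1]+=.04;L[2,1]-=.04; print(p,L[0].round(3),proj("scene",L).round(1).tolist())
im=balls("scene",(120,130),(260,200)); print(s["joint_positions"].round(1))
```

```text
-15 [ 0.467 -0.108  0.172] [[267.3, 184.6], [277.6, 176.9], [256.8, 192.5]]
-5 [ 0.473 -0.108  0.144] [[269.4, 191.3], [279.5, 183.6], [259.1, 199.1]]
0 [ 0.478 -0.108  0.131] [[270.8, 194.8], [280.9, 187.1], [260.6, 202.7]]
5 [ 0.484 -0.108  0.118] [[272.5, 198.4], [282.4, 190.8], [262.3, 206.3]]
10 [ 0.491 -0.108  0.106] [[274.3, 202.1], [284.2, 194.5], [264.2, 210.0]]
15 [ 0.499 -0.108  0.094] [[276.4, 205.9], [286.2, 198.2], [266.3, 213.7]]
20 [ 0.508 -0.108  0.083] [[278.6, 209.7], [288.4, 202.0], [268.6, 217.5]]
25 [ 0.518 -0.108  0.073] [[281.0, 213.5], [290.8, 205.8], [271.0, 221.3]]
30 [ 0.529 -0.108  0.064] [[283.6, 217.2], [293.3, 209.5], [273.6, 225.1]]
scene O [225, 172, 11, 11, 94] [230.1 176.9] bench [ 0.267 -0.113]
scene W [246, 195, 9, 5, 35] [249.9 197.5] bench [ 0.376 -0.118]
[-17.8  40.2  71.8  -4.5  81.9  73.4]
```

The scoop slipped about 29° in the grip (pitch ≈ +14.5°) and is empty. Five balls are in the tray and one terracotta ball is on the bench near (0.267, -0.113). I'll lay the scoop on the tray floor and regrip closer to the pan, with the fingers better aligned to the handle.

```bash
cat >> h.py <<'E'
def sg(lip,p,off,gx,gz,yaw=0):
    "scoop lip underside, pitch p, tool pitch offset off, grasp point in scoop frame"
    F=Rz(yaw)@R.from_euler("y",-p,degrees=True).as_matrix(); r=down(yaw,p+off)
    return np.array(lip)+F@[gx+.062,0,gz]+r[:,2]*.0187,r
E
python3 - <<'E'
from h import *
A=sg([.512,-.108,.0275],7,-29.5,.088,.063)
N=sg([.512,-.108,.0265],7,-29.5,.077,.0555)
UP=(A[0]-A[1][:,2]*.05,A[1])
print(A[0],N[0]); show(A,N)
E
```

```text
[ 0.64604797 -0.108       0.09103426] [ 0.63604399 -0.108       0.0812496 ]
[0.2922, -0.001, 0.5001, 0.0001, -0.0217, -0.0] rows 2.1
[-0.0367, 0.0, 0.0858, 0.0, 0.0, 0.0] rows 0.3
```

Emit:
carry_out(deltas=[[[0.03,0,0.05,0,-0.002,0,1],[0.06,0,0.11,0,-0.005,0,1],[0.1,0,0.17,0,-0.007,0,1],[0.14,0,0.23,0,-0.01,0,1],[0.17,0,0.29,0,-0.012,0,1],[0.2,0,0.34,0,-0.015,0,1],[0.23,0,0.4,0,-0.017,0,1],[0.26,0,0.45,0,-0.019,0,1],[0.28,0,0.48,0,-0.021,0,1],[0.29,0,0.5,0,-0.022,0,1]]])

```text
time_s: 17.18
position: [0.6456, -0.108, 0.0899]
tcp_rot: [[0.922, 0.0, -0.386], [0.0, -1.0, -0.0], [-0.386, 0.0, -0.922]]
force: [0.0, -0.7, -1.2]
opening: 0.229
grasp_force: 30.0
```

Emit:
carry_out(deltas=[[[0,0,0,0,0,0,0],[0,0,0,0,0,0,0],[0,0,0,0,0,0,0],[0,0,0,0,0,0,0],[-0.01,0,0.02,0,0,0,0],[-0.02,0,0.04,0,0,0,0],[-0.03,0,0.06,0,0,0,0],[-0.037,0,0.08,0,0,0,0],[-0.037,0,0.084,0,0,0,0],[-0.037,0,0.084,0,0,0,0]]])

```text
time_s: 18.02
position: [0.6351, -0.1081, 0.0814]
tcp_rot: [[0.923, -0.0, -0.385], [-0.0, -1.0, -0.0], [-0.385, 0.0, -0.923]]
force: [0.1, -0.4, 0.3]
opening: 0.497
grasp_force: 0.0
```

Run:
```python
from h import *
s=telemetry.read_state(); print(s["time_s"],s["position"].round(4),s["tcp_rot"].round(3).tolist(),s["force"].round(1),s["opening"])
im=balls("scene",(120,130),(330,250)); asc(im,240,320,180,230)
```

```text
18.0167 [ 0.6351 -0.1081  0.0814] [[0.923, -0.0, -0.385], [-0.0, -1.0, -0.0], [-0.385, 0.0, -0.923]] [ 0.1 -0.4  0.3] 0.4971943585702006
scene O [225, 172, 11, 11, 94] [230.1 176.9] bench [ 0.267 -0.113]
scene O [259, 182, 12, 18, 155] [264.6 190.5] bench [ 0.388 -0.066]
scene W [315, 164, 15, 14, 104] [323.3 170.6] bench [0.463 0.127]
scene W [245, 195, 13, 15, 107] [251.3 201.7] bench [ 0.391 -0.125]
scene W [259, 200, 10, 9, 63] [263.7 203.4] bench [ 0.424 -0.101]
scene W [271, 212, 32, 24, 379] [286.3 224.2] bench [ 0.531 -0.101]
scene W [185, 241, 37, 9, 231] [203.6 245.8] bench [ 0.414 -0.333]
180 .........................................................#############gggggggggg
182 ........................OO................................############.ggggggggg
184 ....................OOOOOOOOO..............................############.gggggggg
186 ...................OOOOOOOOOOO..............................############.ggggggg
188 ...................OOOOOOOOOOObg.............................############.gggggg
190 ...............g.bb.OOOOOOOOO.bbb.............................##
[... 931 characters left out ...]
...........#########
214 ......bbbbbbbbbb.gggggggggggggggggggggggggggggWWWWWggggggg.bbg..........########
216 ........bbbbbbbbbb.ggggggggggggggggggggggggWWWWWWWWWWgWgggggg.bg.......#########
218 ...........bbbbbbbbb.ggggggggggggggggggggWWWWWWWWWWWWWWWggggggg.b......#########
220 .............bbbbbbbbb.gggggggggggggggWWWWWWWWWWWWWWWWWWWWgggggggg.b..##########
222 ...............bbbbbbbbb.gggggggggggWWWWWWWWWWWWWWWWWWWWWWWWWggggggggg####g.####
224 .................bbbbbbbb..ggggggWWWWWWWWWWWWWWWWWWWWWWWWWWWWWWgggg.#######.g###
226 ...................bbbbbbbbbb.gWWWWWWWWWWWWWWWWWWWWWWWWWWWWg#.ggg###########.g##
228 .....................bbbbbbbbbb.WWWgWWWWWWWWWWWWWWWWWWWWg##############.#####gg.
```

Emit:
carry_out(deltas=[[[0,0,0,0,0,0,1],[0,0,0,0,0,0,1],[0,0,0,0,0,0,1],[0,0,0,0,0,0,1],[0,0,0,0,0,0,1],[0,0,0,0,0,0,1],[0,0,0,0,0,0,1],[0,0,0,0,0,0,1],[0,0,0,0,0,0,1],[0,0,0,0,0,0,1]]])

```text
time_s: 18.9
position: [0.6357, -0.1081, 0.0818]
tcp_rot: [[0.923, 0.0, -0.384], [-0.0, -1.0, -0.001], [-0.384, 0.001, -0.923]]
force: [0.9, 0.2, 0.4]
opening: 0.223
grasp_force: 30.0
```

Run:
```python
from h import *
s=telemetry.read_state(); print(s["time_s"],s["position"].round(4),s["force"].round(1),s["opening"],s["grasp_force"])
fl=lambda x:.012+(x-.3955)*.1228
G=(-29.7,.077,.0555)
P=[sg([x,-.108,fl(x)+dz],p,*G) for x,dz,p in((.512,0,7),(.440,.000,8),(.402,0,8))]+[sg([.403,-.108,.051],-12,*G),sg([.430,-.108,.065],-12,*G),sg([.430,-.108,.16],-12,*G)]
for p in P: print(p[0].round(4))
show(*P)
print(proj("scene",[[.512,-.068,.0265],[.512,-.148,.0265]]))
```

```text
18.9 [ 0.6357 -0.1081  0.0818] [0.9 0.2 0.4] 0.22348380120218256 30.000107791274786
[ 0.636  -0.108   0.0811]
[ 0.563  -0.108   0.0744]
[ 0.525  -0.108   0.0697]
[ 0.5381 -0.108   0.0624]
[ 0.5651 -0.108   0.0764]
[ 0.5651 -0.108   0.1714]
[0.0038, -0.0008, 0.0038, 0.0001, -0.0003, -0.0] rows 0.0
[-0.4316, 0.0, 0.2289, 0.0, 0.0028, 0.0] rows 1.8
[-0.2239, 0.0, 0.1226, 0.0, 0.0, 0.0] rows 0.9
[0.0989, 0.0, 0.0131, 0.0, -0.0556, 0.0] rows 2.8
[0.0723, 0.0, -0.1894, 0.0, 0.0, 0.0] rows 0.7
[-0.4213, 0.0, -0.4729, 0.0, 0.0, 0.0] rows 2.3
[[289.97004343 212.66964201]
 [270.7574814  227.96207696]]
```

Emit:
carry_out(deltas=[[[-0.04,0,0.02,0,0.003,0,1],[-0.09,0,0.047,0,0.003,0,1],[-0.13,0,0.069,0,0.003,0,1],[-0.17,0,0.09,0,0.003,0,1],[-0.22,0,0.117,0,0.003,0,1],[-0.26,0,0.138,0,0.003,0,1],[-0.3,0,0.16,0,0.003,0,1],[-0.35,0,0.187,0,0.003,0,1],[-0.39,0,0.208,0,0.003,0,1],[-0.43,0,0.23,0,0.003,0,1]]])

```text
time_s: 19.73
position: [0.5623, -0.1082, 0.0745]
tcp_rot: [[0.931, -0.0, -0.366], [-0.0, -1.0, -0.001], [-0.366, 0.001, -0.931]]
force: [0.4, 0.5, -3.0]
opening: 0.231
grasp_force: 30.0
```

Emit:
carry_out(deltas=[[[-0.025,0,0.013,0,0,0,1],[-0.05,0,0.027,0,0,0,1],[-0.075,0,0.041,0,0,0,1],[-0.1,0,0.055,0,0,0,1],[-0.125,0,0.068,0,0,0,1],[-0.15,0,0.082,0,0,0,1],[-0.175,0,0.096,0,0,0,1],[-0.2,0,0.11,0,0,0,1],[-0.22,0,0.12,0,0,0,1],[-0.225,0,0.123,0,0,0,1]]])

```text
time_s: 20.57
position: [0.5231, -0.1078, 0.0695]
tcp_rot: [[0.929, -0.0, -0.369], [-0.0, -1.0, 0.0], [-0.369, -0.0, -0.929]]
force: [0.6, -0.1, -6.0]
opening: 0.228
grasp_force: 30.0
```

Run:
```python
from h import *
s=telemetry.read_state(); print(s["time_s"],s["position"].round(4),s["force"].round(1),s["moment"].round(2),s["opening"])
im=balls("scene",(220,160),(330,230)); asc(im,240,310,180,230)
G=(-29.7,.077,.0555)
show(sg([.402,-.108,.0128],8,*G),sg([.403,-.108,.051],-12,*G))
```

```text
20.5667 [ 0.5231 -0.1078  0.0695] [ 0.6 -0.1 -6. ] [ 0.13 -1.15 -0.01] 0.22783138241324014
scene O [225, 172, 11, 11, 94] [230.1 176.9] bench [ 0.267 -0.113]
scene O [259, 181, 11, 18, 157] [264.2 189.5] bench [ 0.384 -0.065]
scene W [250, 198, 24, 15, 166] [261.3 203. ] bench [ 0.417 -0.106]
180 ......................................#######g.#.ggggggggggggggggggggg
182 .....................OOOOOOO...........#######.g#gggggg.gggggggggggggg
184 ....................OOOOOOOOOO.........########.g#gggggg.ggggggggggggg
186 ...................OOOOOOOOOOO..........########.g#gggggg.gggggggggggg
188 ....................OOOOOOOOOObg........#########.g.gggggggggggggggggg
190 ...............g.bbb.OOOOOOO.#bbb........#########..gggggg.ggggggggggg
192 ..............bbbbbb.OOOOOOOO.ggbbbb......#########g#gggggg.gggggg....
194 ..........gbbbbbbbb.OOOOOOOOOO.ggg.bbbg..##########...ggggg#..........
196 .........bbbbbbbbbbOOOOOOOOOOOgggggggbbbb###########.#gggg.......#####
198 ......bbbbb.gWggWWWW.OO....OO.Wgggggggg.b#############......########.g
200 ..gbbbbbb.WWWWWWWWWWWW.WWWWWWWWWWWgg.gggg####.######
[... 474 characters left out ...]
.....bbbbbbbbbb..##gg######.WWWW.##################..ggg.#.bb........
216 ........bbbbbbbb#####.########ggggg################.gggg.bbbbbbg......
218 ...........bbbbbb####.##########ggggg##############ggggggggbbbbbb.....
220 .............bbbbbb##..##########.gggg.##############gggggggg.bbbbbb..
222 ...............bbbbbb##############gggg.###########gggggggggggggbbbbbb
224 .................bbbbb###################.g..###.ggggggggggggggggg.bbb
226 ...................bbbbb###############ggggg.#gggggggggggggggggggggggb
228 .....................bbbb####g.########.gggggggggggggggggggggggggggggg
[0.0103, 0.0008, -0.0055, -0.0, -0.0001, -0.0] rows 0.0
[0.0989, 0.0, 0.0131, 0.0, -0.0556, 0.0] rows 2.8
```

The upper white ball dropped into the pan area. Downward force at the lip (6 N) suggests a light wedge, so I'll back off slightly while tilting back.

Emit:
carry_out(deltas=[[[0.03,0,-0.012,0,0,0,1],[0.045,0,-0.014,0,-0.006,0,1],[0.06,0,-0.014,0,-0.013,0,1],[0.075,0,-0.013,0,-0.02,0,1],[0.09,0,-0.012,0,-0.027,0,1],[0.105,0,-0.012,0,-0.034,0,1],[0.12,0,-0.011,0,-0.041,0,1],[0.135,0,-0.01,0,-0.048,0,1],[0.15,0,-0.01,0,-0.056,0,1],[0.15,0,-0.01,0,-0.056,0,1]]])

```text
time_s: 21.45
position: [0.5474, -0.108, 0.0608]
tcp_rot: [[0.747, 0.0, -0.665], [0.0, -1.0, -0.0], [-0.665, 0.0, -0.747]]
force: [1.1, 1.6, -5.3]
opening: 0.226
grasp_force: 30.0
```

Run:
```python
from h import *
s=telemetry.read_state(); print(s["time_s"],s["position"].round(4),s["tcp_rot"][2].round(3),s["force"].round(1),s["moment"].round(2),s["opening"])
im=balls("scene",(220,160),(330,230)); asc(im,235,310,176,226)
G=(-29.7,.077,.0555)
for p in(-12,-5,0,5,10):
    g=s["position"]-s["tcp_rot"][:,2]*.0187; a=R.from_euler("y",-p,degrees=True).as_matrix(); 
    print(p,[(g-a@[.139,-y,.0555]).round(3).tolist()+proj("scene",[g-a@[.139,-y,.0555]]).round(0)[0].tolist() for y in(.04,-.04)])
show(sg([.412,-.108,.052],-12,*G),sg([.440,-.108,.07],-12,*G))
```

```text
21.45 [ 0.5474 -0.108   0.0608] [-0.665  0.    -0.747] [ 1.1  1.6 -5.3] [ 0.21 -1.53 -0.1 ] 0.22647527010820753
scene O [225, 172, 11, 11, 94] [230.1 176.9] bench [ 0.267 -0.113]
scene O [254, 181, 11, 10, 92] [259.3 185.6] bench [ 0.361 -0.066]
scene O [269, 197, 11, 11, 81] [273.6 202. ] bench [ 0.442 -0.075]
scene W [249, 190, 42, 34, 521] [267.4 206.4] bench [ 0.441 -0.1  ]
176 O........................................................##########.ggggggg
178 O........................................................############gggggg
180 .........................................................#############ggggg
182 .....................OOOOOOOO.............................#############gggg
184 ....................OOOOOOOOOO............................##############ggg
186 ...................OOOOOOOOOOO.bbbg........................##############gg
188 ....................OOOOOOOOOO.b.bbbg.......................#############.g
190 ....................g.OOOOOO...WWWg.bb.......................#############.
192 ...................bbbbb....WWWWWWWWg.bbW.....................#############
[... 1082 characters left out ...]
WWWWWWgg.#########################.g##
222 ....................bbbbbbbbbbgggggWWWWWgggggg...##############.######...g#
224 ......................bbbbbbbbbb.ggggggggggggggg..#############..#####...g#
-12 [[0.412, -0.068, 0.049, 268.0, 190.0], [0.412, -0.148, 0.049, 249.0, 204.0]]
-5 [[0.416, -0.068, 0.032, 270.0, 194.0], [0.416, -0.148, 0.032, 251.0, 208.0]]
0 [[0.421, -0.068, 0.019, 271.0, 197.0], [0.421, -0.148, 0.019, 252.0, 211.0]]
5 [[0.426, -0.068, 0.007, 272.0, 200.0], [0.426, -0.148, 0.007, 253.0, 214.0]]
10 [[0.433, -0.068, -0.004, 274.0, 203.0], [0.433, -0.148, -0.004, 255.0, 217.0]]
[-0.008, 0.0, -0.0112, 0.0001, -0.0002, 0.0] rows 0.0
[0.0595, 0.0, -0.2138, 0.0, 0.0, 0.0] rows 0.8
```

Run:
```python
from h import *
for i in range(2): im=balls("scene",(220,160),(300,212))
asc(im,240,300,178,222); s=telemetry.read_state(); print(s["time_s"],s["force"].round(1))
```

```text
scene O [225, 172, 11, 11, 94] [230.1 176.9] bench [ 0.267 -0.113]
scene O [254, 182, 11, 11, 93] [259. 187.] bench [ 0.365 -0.07 ]
scene O [269, 197, 10, 10, 82] [273.6 201.8] bench [ 0.441 -0.075]
scene W [249, 189, 28, 23, 329] [262.6 202.1] bench [ 0.417 -0.101]
scene W [277, 204, 14, 8, 67] [282.7 208.3] bench [ 0.48 -0.07]
scene O [225, 172, 11, 11, 94] [230.1 176.9] bench [ 0.267 -0.113]
scene O [255, 184, 10, 11, 87] [259.5 189.1] bench [ 0.372 -0.075]
scene O [269, 197, 10, 10, 81] [273.3 201.5] bench [ 0.44  -0.074]
scene W [249, 189, 27, 23, 320] [262.6 202.3] bench [ 0.418 -0.101]
scene W [277, 204, 14, 8, 71] [282.6 208. ] bench [ 0.479 -0.07 ]
178 ....................................................########
180 ....................................................########
182 .....................................................#######
184 ...................OOO..bb...........................#######
186 ................OOOOOOOO.bbbbg........................######
188 ...............OOOOOOOOOO.bgbbbg.......................#####
190 ...............OOOOOOOOOO.WWWg.bb.......
[... 317 characters left out ...]
OOOOOOO.ggW.bg..............
202 .bbbbbbbgWWWWWWWWWWWWWWWWWWW.OOOOOOOOOO.ggggWbbg............
204 .bbbbbbbggWWWWWWWWWWWWWWWWWWWOOOOOOOOO.WWWggggg.b...........
206 ..bbbbbbbggWWWWWWWWWgWWWWWWWWW..OOOO..WWWWWWWWggW.bb.......#
208 ..bbbbbbb.gggWWggWWggWWWWWWWWWWWWWWWggWWWWWWWWWgggW.bbg.####
210 ...bbbbbbbbbgggggggWWgWWWWWWWWWWWWWWggWWWWWWWWWWWgg.bb.b...#
212 ....bbbbbbbbb.gggggggWWggWWggWWWWWWWggggg..gWWWggggbbb.ggg..
214 ......bbbbbbbbbb.gggggWWggggWWWWWWWWWg.........gggggggg.#b##
216 ........bbbbbbbbbbbgggggWWWgWWWWWWWWWg........#####gg.######
218 ...........bbbbbbbbbbgggggWWgWWWWWWWWWWg....################
220 .............bbbbbbbbbbgggggWWgWWWWWWgg..###################
21.6 [-0.1  0.6 -5.3]
```

The last red is settling into the groove between the lip and the low wall. Retracting uphill so that it drops into the tray.

Emit:
carry_out(deltas=[[[0.01,0,-0.017,0,0,0,1],[0.02,0,-0.034,0,0,0,1],[0.03,0,-0.051,0,0,0,1],[0.04,0,-0.068,0,0,0,1],[0.05,0,-0.085,0,0,0,1],[0.06,0,-0.102,0,0,0,1],[0.07,0,-0.119,0,0,0,1],[0.08,0,-0.136,0,0,0,1],[0.09,0,-0.153,0,0,0,1],[0.1,0,-0.17,0,0,0,1]]])

```text
time_s: 22.43
position: [0.5745, -0.1081, 0.0721]
tcp_rot: [[0.747, 0.0, -0.665], [-0.0, -1.0, -0.0], [-0.665, 0.001, -0.747]]
force: [0.1, -0.3, -5.9]
opening: 0.229
grasp_force: 30.0
```

Run:
```python
from h import *
im=balls("scene",(220,160),(300,216)); s=telemetry.read_state(); print(s["time_s"],s["position"].round(4),s["force"].round(1),s["moment"].round(2))
asc(im,240,310,178,230)
for p in(-12,-5,0):
    g=s["position"]-s["tcp_rot"][:,2]*.0187; a=R.from_euler("y",-p,degrees=True).as_matrix(); 
    print(p,[(g-a@[.139,-y,.0555]).round(3).tolist()+proj("scene",[g-a@[.139,-y,.0555]]).round(0)[0].tolist() for y in(.04,-.04)])
```

```text
scene O [225, 172, 11, 11, 94] [230.1 176.9] bench [ 0.267 -0.113]
scene O [263, 198, 11, 9, 83] [268. 202.] bench [ 0.429 -0.088]
scene O [275, 200, 10, 11, 82] [279.5 205. ] bench [ 0.463 -0.069]
scene W [267, 192, 12, 10, 44] [273.3 196.8] bench [ 0.426 -0.062]
scene W [254, 200, 28, 16, 202] [266.8 209.6] bench [ 0.448 -0.11 ]
scene W [283, 207, 15, 9, 75] [288.7 211.9] bench [ 0.503 -0.065]
22.4833 [ 0.5752 -0.1082  0.0722] [ 0.7 -0.2 -5.7] [-0.03 -1.46 -0.02]
178 ..........................................................#########ggg
180 ..........................................................###########g
182 ..........................................................############
184 .......................gbb................................############
186 ......................bbbbbbbg.............................###########
188 ...................bbbbbbbbbbbbg...........................###########
190 ...............g.bbbbbbbbbbbbbbbb...........................##########
192 ..............bbbbbbbbbbbbbbbbbbgWb..........................#########
194 ..........gbbbbbbbbbbbbbgg
[... 857 characters left out ...]
bbb.ggg.####
218 ...........bbbbbbbbb.ggggggggWggggWWWWWWWWWW.........ggggggggg.bb#####
220 .............bbbbbbbbbbgggggggWWggWWWWWWWWWg.........####.gg##########
222 ...............bbbbbbbbbbgggggggWWgWWWWWWWWWWg.....###################
224 .................bbbbbbbbb.gggggggWWgWWWWWWgg..#######################
226 ...................bbbbbbbbbb.ggggggWWWWggggggg....#############.#####
228 .....................bbbbbbbbbbbgggggggggggggggggg.#############..####
-12 [[0.44, -0.068, 0.061, 274.0, 193.0], [0.44, -0.148, 0.061, 254.0, 208.0]]
-5 [[0.444, -0.068, 0.043, 275.0, 197.0], [0.444, -0.148, 0.043, 256.0, 212.0]]
0 [[0.449, -0.068, 0.031, 276.0, 200.0], [0.449, -0.148, 0.031, 257.0, 215.0]]
```

All five tray balls are now in the pan, the tray's low end is empty, and there is no slip at −12°. Lifting gently.

Emit:
carry_out(deltas=[[[-0.01,0,-0.01,0,0,0,1],[-0.03,0,-0.035,0,0,0,1],[-0.06,0,-0.07,0,0,0,1],[-0.1,0,-0.11,0,0,0,1],[-0.14,0,-0.16,0,0,0,1],[-0.19,0,-0.21,0,0,0,1],[-0.23,0,-0.26,0,0,0,1],[-0.27,0,-0.3,0,0,0,1],[-0.3,0,-0.335,0,0,0,1],[-0.31,0,-0.35,0,0,0,1]]])

```text
time_s: 23.32
position: [0.5749, -0.1083, 0.144]
tcp_rot: [[0.748, -0.0, -0.664], [-0.001, -1.0, -0.001], [-0.664, 0.001, -0.748]]
force: [0.1, 0.6, -4.9]
opening: 0.231
grasp_force: 30.0
```

```bash
cat >> h.py <<'E'
def look(x0,x1,y0,y1):
    im=balls("scene",(220,130),(300,216)); s=telemetry.read_state(); print(s["time_s"],s["position"].round(4),s["force"].round(1),s["moment"].round(2))
    asc(im,x0,x1,y0,y1); g=s["position"]-s["tcp_rot"][:,2]*.0187; Ft=s["tcp_rot"]@np.diag([1.,-1,-1])
    for sl in(0,5,10,20):
        a=Ft@R.from_euler("y",-(29.7+sl),degrees=True).as_matrix()
        print("slip",sl,[(g-a@[.139,-y,.0555]).round(3).tolist()+proj("scene",[g-a@[.139,-y,.0555]]).round(0)[0].tolist() for y in(.04,-.04)])
E
python3 -c "
from h import *
look(235,310,160,224)"
```

```text
scene O [225, 172, 11, 11, 94] [230.1 176.9] bench [ 0.267 -0.113]
scene O [261, 184, 11, 10, 93] [266.2 188.5] bench [ 0.386 -0.058]
scene O [273, 187, 11, 11, 93] [278.  191.9] bench [ 0.422 -0.039]
scene W [268, 179, 10, 10, 50] [272.5 183.2] bench [ 0.384 -0.029]
scene W [252, 187, 32, 28, 316] [269.  200.7] bench [ 0.428 -0.082]
scene W [282, 191, 15, 14, 85] [288.1 198.8] bench [ 0.465 -0.033]
23.3667 [ 0.575  -0.1083  0.1438] [-0.   0.  -4.6] [ 0.07 -1.36 -0.02]
160 ..............................................................#########gggg
162 .............................................................###########ggg
164 .............................................................############.g
166 .............................................................##############
168 ..............................................................#############
170 ..............................................................#############
172 ...............................................................############
174 ..............................................................
[... 1569 characters left out ...]
gggggggggWWWgggggggggg..##############..####
216 .............bbbbbbbbbbbggggggggggggggggggggggggggggg#.##############...###
218 ................bbbbbbbbb.ggggggggggggggggggg.####.gg#################....#
220 ..................bbbbbbbbb.ggggggggggg.###############.################..#
222 ....................bbbbbbbbbbgggggggg########.#######.ggg#################
slip 0 [[0.44, -0.068, 0.132, 272.0, 180.0], [0.44, -0.148, 0.132, 252.0, 195.0]]
slip 5 [[0.443, -0.068, 0.119, 273.0, 183.0], [0.443, -0.148, 0.119, 253.0, 198.0]]
slip 10 [[0.447, -0.068, 0.107, 274.0, 186.0], [0.447, -0.148, 0.107, 254.0, 201.0]]
slip 20 [[0.458, -0.068, 0.083, 277.0, 192.0], [0.458, -0.148, 0.083, 257.0, 207.0]]
```

Emit:
carry_out(deltas=[[[0.003,-0.02,-0.01,0,0,0,1],[0.01,-0.06,-0.03,0,0,0,1],[0.015,-0.12,-0.065,0,0,0,1],[0.025,-0.19,-0.11,0,0,0,1],[0.035,-0.27,-0.15,0,0,0,1],[0.05,-0.36,-0.2,0,0,0,1],[0.06,-0.46,-0.25,0,0,0,1],[0.075,-0.56,-0.3,0,0,0,1],[0.09,-0.66,-0.35,0,0,0,1],[0.1,-0.77,-0.4,0,0,0,1]]])

```text
time_s: 24.2
position: [0.6262, 0.0093, 0.1774]
tcp_rot: [[0.747, 0.001, -0.665], [0.0, -1.0, -0.001], [-0.665, 0.001, -0.747]]
force: [0.6, -0.3, -5.6]
opening: 0.228
grasp_force: 30.0
```

Emit:
carry_out(deltas=[[[0.03,-0.11,-0.02,0,0,0,1],[0.06,-0.22,-0.04,0,0,0,1],[0.09,-0.32,-0.065,0,0,0,1],[0.12,-0.42,-0.09,0,0,0,1],[0.15,-0.51,-0.11,0,0,0,1],[0.18,-0.59,-0.13,0,0,0,1],[0.2,-0.66,-0.145,0,0,0,1],[0.22,-0.72,-0.155,0,0,0,1],[0.235,-0.76,-0.165,0,0,0,1],[0.24,-0.78,-0.17,0,0,0,1]]])

```text
time_s: 25.03
position: [0.6694, 0.1256, 0.1715]
tcp_rot: [[0.747, 0.001, -0.665], [0.0, -1.0, -0.001], [-0.665, 0.001, -0.747]]
force: [1.1, 0.9, -4.9]
opening: 0.227
grasp_force: 30.0
```

Run:
```python
from h import *
look(300,385,110,195)
G=(-29.7,.077,.0555)
J=(.5095,.125)
show(sg([.535,.125,.150],-12,*G),sg([.535,.125,.140],5,*G),sg([.533,.125,.125],25,*G),sg([.530,.125,.115],50,*G))
```

```text
scene O [225, 172, 11, 11, 94] [230.1 176.9] bench [ 0.267 -0.113]
25.0833 [0.6694 0.1256 0.1716] [-0.1  0.2 -6.3] [ 0.03 -1.36 -0.  ]
110 ........................................................#############.....ggggggggggg
112 ..........................................................#############.....ggggggggg
114 ...........................................................#############.....gggggggg
116 .............................................................#############.....gggggg
118 ..............................................................##############....ggggg
120 ................................................................#############.....ggg
122 .................................................................##############....gg
124 ...................................................................#############.....
126 .....................................................................############....
128 ......................................................................#############..
130 .............................................................
[... 2740 characters left out ...]
........ggggggggggggggggggggggggggggg...............#######g##############
194 .....................gggggggggggggggggggggggWg...................###################.
slip 0 [[0.534, 0.165, 0.16, 349.0, 149.0], [0.534, 0.085, 0.16, 331.0, 164.0]]
slip 5 [[0.537, 0.165, 0.147, 350.0, 152.0], [0.537, 0.085, 0.147, 331.0, 167.0]]
slip 10 [[0.541, 0.165, 0.135, 350.0, 156.0], [0.541, 0.085, 0.135, 332.0, 170.0]]
slip 20 [[0.552, 0.165, 0.111, 352.0, 162.0], [0.552, 0.085, 0.111, 334.0, 177.0]]
[0.0483, 0.004, 0.0481, 0.0002, -0.0, 0.0001] rows 0.2
[-0.1746, 0.0, -0.1033, 0.0, 0.0472, 0.0] rows 2.4
[-0.2321, 0.0, -0.0766, 0.0, 0.0556, 0.0] rows 2.8
[-0.3499, 0.0, -0.1332, 0.0, 0.0694, 0.0] rows 3.5
```

Run:
```python
from h import *
G=(-29.7,.077,.0555)
for p,x,z in((-5,.534,.148),(2,.534,.140),(9,.533,.135),(16,.533,.130),(23,.532,.126),(30,.531,.122),(37,.530,.120),(44,.530,.118),(51,.530,.116)):
    d,w=rel(*sg([x,.125,z],p,*G)); print(p,np.r_[d,w].round(3).tolist())
```

```text
-5 [-0.032, 0.004, -0.008, 0.0, 0.019, 0.0]
2 [-0.089, 0.004, -0.029, 0.0, 0.039, 0.0]
9 [-0.171, 0.004, -0.048, 0.0, 0.058, 0.0]
16 [-0.254, 0.004, -0.059, 0.0, 0.078, 0.0]
23 [-0.349, 0.004, -0.057, 0.0, 0.097, 0.0]
30 [-0.446, 0.004, -0.042, 0.0, 0.117, 0.0]
37 [-0.552, 0.004, -0.024, 0.0, 0.136, 0.0]
44 [-0.652, 0.004, 0.003, 0.0, 0.156, 0.0]
51 [-0.75, 0.004, 0.044, 0.0, 0.175, 0.0]
```

Emit:
carry_out(deltas=[[[-0.032,0,-0.008,0,0.019,0,1],[-0.089,0,-0.029,0,0.039,0,1],[-0.171,0,-0.048,0,0.058,0,1],[-0.254,0,-0.059,0,0.078,0,1],[-0.349,0,-0.057,0,0.097,0,1],[-0.446,0,-0.042,0,0.117,0,1],[-0.552,0,-0.024,0,0.136,0,1],[-0.552,0,-0.024,0,0.136,0,1],[-0.652,0,0.003,0,0.156,0,1],[-0.75,0,0.044,0,0.175,0,1]]])

```text
time_s: 25.92
position: [0.5813, 0.1234, 0.2431]
tcp_rot: [[0.93, -0.001, 0.366], [-0.001, -1.0, -0.001], [0.366, 0.001, -0.93]]
force: [0.7, -0.5, -2.3]
opening: 0.232
grasp_force: 30.0
```

Run:
```python
from h import *
for i in range(4): capture("top")
look(300,385,120,195)
im=capture("top");asc(im,225,300,180,250)
```

```text
scene O [225, 172, 11, 11, 94] [230.1 176.9] bench [ 0.267 -0.113]
26.1667 [0.5814 0.124  0.2429] [ 0.6 -0.2 -1.1] [ 0.03  0.24 -0.02]
120 ............................######################....###########....................
122 .........................#####.....############.....##....#######....................
124 ......................#######....###########.....#####ggg.#####......................
126 ...............##############..###########......##..gg.##.##.........................
128 .............##.###########.###########......#####.g...#.............................
130 ..........############################....#########..................................
132 ...........########################################.....#............................
134 ...........#############################...#######......#............................
136 ..............###################...##ggg...####.......##............................
138 ...............#################....ggg.########.......##............................
140 ...............##################.ggg....########......##....
[... 4882 characters left out ...]
##...........##############WWWWWWWWWWWWWg...................
234 ##################..........#############gWWWWWWWWWWgg.....................
236 #################..........##############WWWWWWWgg.........................
238 #################..........##############..................................
240 ...........................#############...................................
242 ...........................#############...................................
244 ...........................#############...................................
246 .#.#.##.####..##..........###############..................................
248 ..........................##############..........................#........
```

Five balls are in the jar: reds are visible inside it, and the force dropped to the scoop's own weight. Next is the stray red on the bench at about (0.264, -0.110). I'll take it with a brisk sweep at yaw −60° that clears the tray.

```bash
cat >> h.py <<'E'
G=(-29.7,.077,.0555)
B=np.array([.264,-.110]); YAW=-60; AX=np.array([np.cos(np.radians(YAW)),np.sin(np.radians(YAW))])
def bs(t,z,p): return sg([*(B+t*AX),z],p,*G,yaw=YAW)
E
python3 - <<'E'
from h import *
A=bs(.09,.10,0);S=bs(.09,.002,2);E_=bs(-.10,.03,-14)
for p in(A,S,E_):print(p[0].round(3))
s=telemetry.read_state(); m=R.from_matrix([s["tcp_rot"],A[1]])
from scipy.spatial.transform import Slerp
sl=Slerp([0,1],m); 
W1=(np.array([.53,.02,.25]),sl(.4).as_matrix());W2=(np.array([.45,-.13,.22]),sl(.8).as_matrix())
show(W1,W2,A,S)
print("purple,yellow,lid,turq",ray("top",[(397,237),(318,252)],.018),ray("top",[(242,297)],.115))
for w in (W1,W2): 
    F=w[1]@R.from_euler("y",29.7,degrees=True).as_matrix() if 0 else w[1]@np.diag([1.,-1,-1])@R.from_euler("y",-29.7,degrees=True).as_matrix()
    g=w[0]-w[1][:,2]*.0187; print("lip",(g-F@[.139,0,.0555]).round(3),"heel",(g-F@[.03,0,.0555]).round(3))
E
```

```text
[ 0.374 -0.3    0.139]
[ 0.373 -0.299  0.046]
[ 0.282 -0.141  0.037]
[-0.3138, 0.6933, -0.1691, 0.005, -0.0514, 0.0685] rows 4.3
[-0.0858, 1.1457, 0.0664, 0.005, -0.0514, 0.0685] rows 4.3
[0.6357, 1.1707, 0.2482, 0.0025, -0.0257, 0.0343] rows 4.9
[0.3004, -0.0, 0.5462, -0.0, 0.0056, -0.0] rows 2.2
purple,yellow,lid,turq [[ 0.45628464 -0.2145967 ]
 [ 0.41274404 -0.00524439]] [[0.30484596 0.17180399]]
lip [0.451 0.067 0.15 ] heel [0.534 0.024 0.206]
lip [ 0.373 -0.036  0.16 ] heel [ 0.443 -0.118  0.178]
```

Emit:
carry_out(deltas=[[[0.03,0,-0.08,0,0,0,1],[0.07,0,-0.18,0,0,0,1],[0.1,0,-0.28,0,-0.005,0,1],[0.06,0.07,-0.28,0,-0.012,0.008,1],[0,0.17,-0.27,0.001,-0.019,0.018,1],[-0.06,0.28,-0.25,0.002,-0.026,0.028,1],[-0.13,0.39,-0.23,0.003,-0.033,0.038,1],[-0.2,0.5,-0.21,0.004,-0.04,0.049,1],[-0.26,0.6,-0.19,0.004,-0.046,0.059,1],[-0.314,0.69,-0.17,0.005,-0.051,0.068,1]]])

```text
time_s: 27.05
position: [0.5306, 0.0189, 0.2495]
tcp_rot: [[0.914, -0.4, 0.067], [-0.405, -0.909, 0.096], [0.022, -0.115, -0.993]]
force: [0.8, -0.2, -2.8]
opening: 0.227
grasp_force: 30.0
```

Emit:
carry_out(deltas=[[[-0.01,0.1,0.007,0,-0.005,0.007,1],[-0.02,0.2,0.013,0.001,-0.01,0.014,1],[-0.025,0.3,0.02,0.001,-0.015,0.02,1],[-0.03,0.4,0.027,0.002,-0.02,0.027,1],[-0.04,0.5,0.033,0.002,-0.026,0.034,1],[-0.05,0.6,0.04,0.003,-0.031,0.041,1],[-0.06,0.7,0.046,0.003,-0.036,0.048,1],[-0.065,0.8,0.053,0.004,-0.041,0.055,1],[-0.07,0.9,0.06,0.005,-0.046,0.062,1],[-0.08,1.0,0.066,0.005,-0.051,0.068,1]]])

```text
time_s: 27.88
position: [0.4605, -0.1131, 0.2219]
tcp_rot: [[0.648, -0.743, -0.17], [-0.684, -0.665, 0.299], [-0.335, -0.077, -0.939]]
force: [0.7, -0.3, -2.8]
opening: 0.229
grasp_force: 30.0
```

Run:
```python
from h import *
show(bs(.09,.10,0),bs(.09,.002,2))
s=telemetry.read_state(); print(s["time_s"],s["position"].round(3),s["joint_positions"].round(0))
```

```text
[0.6644, 1.3014, 0.2424, 0.0026, -0.0266, 0.035] rows 5.3
[0.3004, -0.0, 0.5462, -0.0, 0.0056, -0.0] rows 2.2
27.8833 [ 0.46  -0.113  0.222] [-33.  26.  94.   9.  78. 101.]
```

Emit:
carry_out(deltas=[[[0.05,0.1,0.02,0,-0.003,0.003,1],[0.1,0.2,0.04,0,-0.005,0.007,1],[0.15,0.3,0.06,0.001,-0.008,0.01,1],[0.2,0.4,0.08,0.001,-0.011,0.014,1],[0.25,0.5,0.1,0.001,-0.013,0.017,1],[0.3,0.6,0.12,0.001,-0.016,0.021,1],[0.36,0.7,0.14,0.002,-0.019,0.024,1],[0.41,0.8,0.15,0.002,-0.022,0.028,1],[0.46,0.9,0.17,0.002,-0.024,0.032,1],[0.51,1.0,0.19,0.003,-0.027,0.035,1]]])

```text
time_s: 28.72
position: [0.3935, -0.2575, 0.1571]
tcp_rot: [[0.435, -0.866, -0.247], [-0.751, -0.5, 0.431], [-0.496, -0.002, -0.868]]
force: [0.3, 0.1, -1.9]
opening: 0.229
grasp_force: 30.0
```

Run:
```python
from h import *
s=telemetry.read_state(); print(s["time_s"],s["position"].round(3),s["joint_positions"].round(0),s["force"].round(1))
show(bs(.09,.0025,2))
im=balls("scene",(170,120),(290,205))
im=balls("top",(230,200),(440,390))
asc(im,300,400,230,330)
```

```text
28.7167 [ 0.394 -0.258  0.157] [-50.  37.  90.   5.  83.  98.] [ 0.3  0.1 -1.9]
[0.5155, 0.2574, 0.5556, -0.0003, 0.0057, 0.0002] rows 2.9
scene O [226, 172, 10, 6, 40] [230.7 174.3] bench [ 0.261 -0.104]
scene W [212, 174, 30, 19, 334] [225.2 183.7] bench [ 0.278 -0.141]
top O [253, 200, 22, 20, 215] [263.8 209.2] bench [0.524 0.142]
top W [238, 200, 52, 38, 731] [268.4 221.9] bench [0.49  0.129]
top W [266, 200, 9, 5, 30] [270.1 201.3] bench [0.545 0.126]
top W [249, 205, 13, 18, 116] [253.3 214.4] bench [0.509 0.17 ]
230 ......................................bbb.ggggggggggggggggggggggggggggggggg.bbb.....................
232 ......................................bbb.ggggggggggggggggggggggggggggggggg.bbb.....................
234 ......................................bbb.gggggggggggggggggggggggggggggggggbbbb.....................
236 ......................................bbb.gggggggggggggggggggggggggggggggggbbbb.....................
238 ......................................bbb.gggggggggggggggggggggggggggggggggbbbb.....................
240 ......................................bbb.ggg
[... 3975 characters left out ...]
############.#....###....##.#.####.###.######..###..######.#####.#####
318 ######################################.##..######.###.##.####..#.#########...#.#####.###.####.######
320 ##############################.##.##..#..#.#########.####.######...########..#..###.#.###.####...##.
322 ############################...#.##.#.#####.#.#..######.#####..###.###..#######.#####.###..######..#
324 ##########################..#....######.##.##.#.###.######.####..###########.#.####...###..####.####
326 ##################.###..#..####.######.########.#..##.######.###########..#.#..###....##.##.#.#####.
328 ###############.....##..##.#..####.####.######.#.####.#..###########.####.######.###.#.###.#########
```

Emit:
carry_out(deltas=[[[0.05,0.05,0.05,0,0,0,1],[0.12,0.1,0.11,0,0.001,0,1],[0.18,0.15,0.18,0,0.002,0,1],[0.24,0.19,0.25,0,0.003,0,1],[0.3,0.22,0.32,0,0.004,0,1],[0.36,0.24,0.38,0,0.005,0,1],[0.42,0.257,0.45,0,0.006,0,1],[0.47,0.257,0.505,0,0.006,0,1],[0.5,0.257,0.54,0,0.006,0,1],[0.51,0.257,0.552,0,0.006,0,1]]])

```text
time_s: 29.65
position: [0.3714, -0.295, 0.0469]
tcp_rot: [[0.444, -0.865, -0.233], [-0.765, -0.502, 0.405], [-0.467, -0.002, -0.884]]
force: [0.8, -1.7, 4.6]
opening: 0.223
grasp_force: 30.0
```

Run:
```python
from h import *
s=telemetry.read_state(); print(s["time_s"],s["position"].round(4),s["joint_positions"].round(0),s["force"].round(1))
im=balls("scene",(170,120),(290,215)); asc(im,195,260,160,225)
g=s["position"]-s["tcp_rot"][:,2]*.0187; F=s["tcp_rot"]@np.diag([1.,-1,-1])@R.from_euler("y",-29.7,degrees=True).as_matrix()
print([(g-F@[.139,-y,.0555]).round(3).tolist()+proj("scene",[g-F@[.139,-y,.0555]]).round(0)[0].tolist() for y in(.04,-.04)])
for t,z,p in((.09,.0015,2),(.09,.002,1),(.07,.0015,1.5),(.04,.0015,1.5),(.0,.0015,1.5),(-.035,.002,0),(-.065,.006,-6),(-.085,.014,-12),(-.095,.020,-16),(-.10,.022,-18)):
    d,w=rel(*bs(t,z,p)); print(t,p,bs(t,z,p)[0].round(3),np.r_[d,w].round(3).tolist())
```

```text
29.65 [ 0.3714 -0.295   0.0469] [-54.  46.  92.   3.  70.  94.] [ 0.8 -1.7  4.6]
scene O [225, 172, 11, 11, 94] [230.1 176.9] bench [ 0.267 -0.113]
scene W [203, 196, 29, 19, 343] [216.  206.2] bench [ 0.326 -0.217]
160 .................................................................
162 .................................................................
164 .................................................................
166 .................................................................
168 .................................................................
170 .................................................................
172 .................................OOOOO...........................
174 ...............................OOOOOOOOO.........................
176 ..............................OOOOOOOOOOO........................
178 ..............................OOOOOOOOOOO........................
180 ...............................OOOOOOOOO.........................
182 ..................................OOO............................
184 ........................................
[... 1536 characters left out ...]
032, 0.004, -0.003, -0.0, 0.0, 0.0]
0.09 1 [ 0.374 -0.3    0.044] [0.042, 0.004, 0.005, -0.0, -0.002, 0.0]
0.07 1.5 [ 0.363 -0.282  0.044] [-0.08, 0.003, 0.064, -0.0, -0.001, 0.0]
0.04 1.5 [ 0.348 -0.256  0.044] [-0.257, 0.003, 0.158, -0.0, -0.001, 0.0]
0.0 1.5 [ 0.328 -0.221  0.044] [-0.493, 0.002, 0.282, -0.0, -0.001, 0.0]
-0.035 0 [ 0.311 -0.192  0.041] [-0.684, 0.002, 0.405, -0.0, -0.005, 0.0]
-0.065 -6 [ 0.298 -0.169  0.031] [-0.811, 0.002, 0.545, -0.0, -0.022, 0.0]
-0.085 -12 [ 0.289 -0.153  0.025] [-0.898, 0.002, 0.637, -0.0, -0.039, 0.0]
-0.095 -16 [ 0.284 -0.145  0.022] [-0.944, 0.002, 0.687, -0.0, -0.05, 0.0]
-0.1 -18 [ 0.282 -0.141  0.019] [-0.965, 0.002, 0.719, -0.0, -0.055, 0.0]
```

Run:
```python
from h import *
for t,p in((.082,1.5),(.055,1.5),(.02,1.5),(-.015,1),(-.048,-3),(-.074,-9),(-.09,-15),(-.098,-20),(-.10,-22),(-.10,-22)):
    z=.003 if p>0 else .110*np.sin(np.radians(-p))+.004
    d,w=rel(*bs(t,z,p)); print(t,p,np.r_[d,w].round(3).tolist())
```

```text
0.082 1.5 [-0.014, 0.003, 0.018, -0.0, -0.001, 0.0]
0.055 1.5 [-0.173, 0.003, 0.102, -0.0, -0.001, 0.0]
0.02 1.5 [-0.38, 0.003, 0.211, -0.0, -0.001, 0.0]
-0.015 1 [-0.58, 0.002, 0.325, -0.0, -0.002, 0.0]
-0.048 -3 [-0.753, 0.002, 0.434, -0.0, -0.014, 0.0]
-0.074 -9 [-0.882, 0.002, 0.521, -0.0, -0.03, 0.0]
-0.09 -15 [-0.961, 0.002, 0.584, -0.0, -0.047, 0.0]
-0.098 -20 [-1.0, 0.001, 0.625, -0.0, -0.061, 0.0]
-0.1 -22 [-1.011, 0.001, 0.639, -0.0, -0.066, 0.0]
-0.1 -22 [-1.011, 0.001, 0.639, -0.0, -0.066, 0.0]
```

Emit:
carry_out(deltas=[[[-0.014,0,0.008,0,-0.001,0,1],[-0.173,0,0.1,0,-0.001,0,1],[-0.38,0,0.211,0,-0.001,0,1],[-0.58,0,0.323,0,-0.002,0,1],[-0.753,0,0.43,0,-0.014,0,1],[-0.882,0,0.521,0,-0.03,0,1],[-0.961,0,0.584,0,-0.047,0,1],[-0.995,0,0.625,0,-0.061,0,1],[-1.0,0,0.639,0,-0.066,0,1],[-1.0,0,0.639,0,-0.066,0,1]]])

```text
time_s: 30.53
position: [0.2829, -0.143, 0.031]
tcp_rot: [[0.314, -0.865, -0.391], [-0.539, -0.501, 0.677], [-0.782, -0.002, -0.624]]
force: [-1.3, -5.2, 0.8]
opening: 0.225
grasp_force: 30.0
```

Run:
```python
from h import *
s=telemetry.read_state(); print(s["time_s"],s["position"].round(4),s["joint_positions"].round(0),s["force"].round(1),s["moment"].round(2))
im=balls("scene",(120,60),(330,235))
im=balls("scene",(120,60),(330,235)); asc(im,180,265,140,215)
g=s["position"]-s["tcp_rot"][:,2]*.0187; F=s["tcp_rot"]@np.diag([1.,-1,-1])@R.from_euler("y",-29.7,degrees=True).as_matrix()
print([(g-F@[.139,-y,.0555]).round(3).tolist()+proj("scene",[g-F@[.139,-y,.0555]]).round(0)[0].tolist() for y in(.04,-.04)],F[:,2].round(2))
```

```text
30.5333 [ 0.2829 -0.143   0.031 ] [-53.  53. 103.   6.  75.  93.] [-1.3 -5.2  0.8] [-0.8  -0.53 -0.07]
scene O [229, 160, 10, 9, 64] [233.2 163.8] bench [ 0.232 -0.07 ]
scene W [216, 147, 34, 33, 493] [233.9 162.1] bench [ 0.228 -0.064]
scene W [314, 146, 16, 32, 182] [321.4 164. ] bench [0.439 0.142]
scene O [227, 167, 10, 8, 57] [231.4 170.5] bench [ 0.25  -0.093]
scene W [216, 147, 34, 32, 501] [234.2 160.9] bench [ 0.225 -0.06 ]
scene W [314, 146, 16, 32, 192] [321.5 163.7] bench [0.438 0.143]
140 ##.#######.gg..###.......g.....####..................................................
142 ##.#######.......ggg.g........gggg...................................................
144 ##...#####...........................................................................
146 ##.#######...........................................................................
148 ###########....................................WWWWWWW...............................
150 ##########.....................................WWWWWWWWWWWWWWWW......................
152 ############.g................................WWWWWWW
[... 2218 characters left out ...]
.gg...g.gg##############################bbbbbbbbbbbbbggggggggggg
204 ggggggggg....g......ggg.......g###############...#########g##bbbbbbbbbb.ggggggggggggg
206 ggggggggg....g.....gg.#####.g.###########..........####.#####.bbbb.bbgggggggggggggggg
208 ggggggggg.........gg.#.####..##########............#########..bbbbbbbbggggggggggggggg
210 ggggggggg........gg.###################........................bbbbbbbbbggggggggggggg
212 ggggggggg........gg########.....................................bbbbbbbbb.ggggggggggg
214 ggggggggg.......gg.########.......................................bbbbbbbbbb.gggggggg
[[0.25, -0.006, 0.043, 251.0, 152.0], [0.181, -0.046, 0.042, 228.0, 147.0]] [ 0.18 -0.32  0.93]
```

The ball is in the pan at scene (231,170), rolling to the back. Lifting it and bringing it to the tray.

Run:
```python
from h import *
P3=sg([.50,-.108,.125],-15,*G)
cur=telemetry.read_state()
T1=(cur["position"]+[.04,-.03,.13],sg([0,0,0],-18,*G,yaw=-55)[1])
T2=(np.array([.44,-.15,.17]),sg([0,0,0],-16,*G,yaw=-28)[1])
T3=(np.array([.55,-.12,.16]),sg([0,0,0],-15,*G,yaw=-5)[1])
P4=sg([.50,-.108,.06],0,*G);P5=sg([.50,-.108,.05],15,*G)
print(P3[0]); show(T1,T2,T3,P3,P4,P5)
for T,y,p in((T1,-55,-18),(T2,-28,-16),(T3,-5,-15)):
    g=T[0]-T[1][:,2]*.0187;F=Rz(y)@R.from_euler("y",-p,degrees=True).as_matrix(); print("lip",(g-F@[.139,0,.0555]).round(3))
```

```text
[ 0.63547467 -0.108       0.12934109]
[-0.4836, -0.1319, -0.7817, -0.0106, 0.0098, -0.0087] rows 3.3
[0.1739, -0.7271, -0.2773, -0.0546, 0.0055, -0.0514] rows 3.8
[0.4344, -0.5209, -0.3496, -0.0453, 0.0027, -0.045] rows 3.2
[0.5423, -0.1294, -0.2491, -0.0098, 0.0, -0.0099] rows 2.2
[0.1139, 0.0, 0.1695, 0.0, 0.0417, 0.0] rows 2.1
[-0.1579, 0.0, -0.0806, 0.0, 0.0417, 0.0] rows 2.1
lip [ 0.245 -0.062  0.164]
lip [ 0.32  -0.086  0.168]
lip [ 0.415 -0.108  0.156]
```

Emit:
carry_out(deltas=[[[-0.02,0,-0.03,0,0,0,1],[-0.06,-0.01,-0.09,0,0,0,1],[-0.1,-0.03,-0.17,-0.002,0.002,-0.002,1],[-0.16,-0.04,-0.26,-0.003,0.003,-0.003,1],[-0.22,-0.06,-0.36,-0.005,0.005,-0.004,1],[-0.28,-0.08,-0.46,-0.006,0.006,-0.005,1],[-0.34,-0.1,-0.56,-0.008,0.008,-0.006,1],[-0.4,-0.11,-0.65,-0.009,0.009,-0.007,1],[-0.45,-0.12,-0.73,-0.01,0.01,-0.008,1],[-0.48,-0.13,-0.78,-0.011,0.01,-0.009,1]]])

```text
time_s: 31.47
position: [0.3223, -0.1713, 0.1634]
tcp_rot: [[0.388, -0.816, -0.428], [-0.548, -0.577, 0.606], [-0.741, -0.001, -0.671]]
force: [0.5, -0.6, -2.6]
opening: 0.226
grasp_force: 30.0
```

Emit:
carry_out(deltas=[[[0.01,-0.04,-0.015,-0.003,0,-0.003,1],[0.03,-0.1,-0.04,-0.008,0.001,-0.007,1],[0.05,-0.18,-0.07,-0.014,0.001,-0.013,1],[0.07,-0.27,-0.1,-0.02,0.002,-0.019,1],[0.09,-0.36,-0.14,-0.027,0.003,-0.025,1],[0.11,-0.45,-0.17,-0.033,0.003,-0.031,1],[0.13,-0.53,-0.2,-0.039,0.004,-0.037,1],[0.145,-0.6,-0.23,-0.045,0.005,-0.042,1],[0.16,-0.67,-0.255,-0.05,0.005,-0.047,1],[0.174,-0.727,-0.277,-0.055,0.006,-0.051,1]]])

```text
time_s: 32.3
position: [0.4395, -0.147, 0.169]
tcp_rot: [[0.616, -0.463, -0.637], [-0.323, -0.886, 0.331], [-0.718, 0.001, -0.696]]
force: [-0.8, -0.4, -2.5]
opening: 0.228
grasp_force: 30.0
```

Emit:
carry_out(deltas=[[[0.03,-0.04,-0.03,-0.003,0,-0.003,1],[0.07,-0.09,-0.06,-0.008,0,-0.008,1],[0.12,-0.14,-0.1,-0.013,0.001,-0.013,1],[0.17,-0.2,-0.14,-0.018,0.001,-0.018,1],[0.22,-0.26,-0.18,-0.023,0.001,-0.023,1],[0.27,-0.32,-0.22,-0.028,0.002,-0.028,1],[0.32,-0.38,-0.26,-0.033,0.002,-0.033,1],[0.36,-0.43,-0.29,-0.038,0.002,-0.038,1],[0.4,-0.48,-0.32,-0.042,0.003,-0.042,1],[0.434,-0.52,-0.35,-0.045,0.003,-0.045,1]]])

```text
time_s: 33.13
position: [0.5491, -0.1169, 0.1591]
tcp_rot: [[0.707, -0.082, -0.702], [-0.058, -0.997, 0.058], [-0.705, -0.001, -0.71]]
force: [-0.2, 0.8, -2.8]
opening: 0.232
grasp_force: 30.0
```

Run:
```python
from h import *
s=telemetry.read_state(); print(s["time_s"],s["position"].round(4),s["force"].round(1),s["moment"].round(2))
im=balls("scene",(120,60),(330,235)); asc(im,235,310,155,225)
show(sg([.50,-.108,.125],-15,*G),sg([.50,-.108,.065],-2,*G),sg([.50,-.108,.045],15,*G))
```

```text
33.1333 [ 0.5491 -0.1169  0.1591] [-0.2  0.8 -2.8] [-0.   -0.85 -0.01]
scene O [269, 192, 11, 10, 70] [272.9 196. ] bench [ 0.423 -0.061]
scene W [317, 169, 10, 8, 39] [322.1 171.9] bench [0.464 0.12 ]
scene W [245, 170, 45, 38, 634] [264.6 187.1] bench [ 0.378 -0.058]
155 .......................................................#..############.gggg
157 .......................................................ggggggg.####.ggggggg
159 ...................................................######.ggggggg...ggggggg
161 ...................................................########ggggggg..ggggggg
163 ..................................................##########ggggggggggggggg
165 ...................................................##########.ggggggggggggg
167 ...................................................###########.ggggggggg.##
169 ...................................................############ggggggg#####
171 ..............................WWWW..................############ggggggg####
173 ..........................gWWWWWWWW.................#############ggggggg...
175 .......................WWW
[... 1431 characters left out ...]
bgggggggggggggggggggggggggg###############..#####.########
213 ..........bbbbbbbbbb.ggggggg.##g..#####.gg#################...####.gg######
215 ............bbbbbbbbbb.ggggg################.g.#############..#####g..#####
217 ...............bbbbbbbbb.gggg######g#######ggggg####################gg#####
219 .................bbbbbbbbbbggg##############ggggg#########..########..g####
221 ...................bbbbbbbbb.gg####.#########ggggg#####....#####g#####.g###
223 .....................bbbbbbbbbbg###.##########ggggg###..########ggg.#######
[0.5352, -0.0988, -0.2537, -0.0091, -0.0002, -0.009] rows 2.2
[0.1179, 0.0, 0.1613, 0.0, 0.0361, 0.0] rows 1.8
[-0.1489, 0.0, -0.0396, 0.0, 0.0472, 0.0] rows 2.4
```

Emit:
carry_out(deltas=[[[0.05,-0.01,-0.025,-0.001,0,-0.001,1],[0.11,-0.02,-0.05,-0.002,0,-0.002,1],[0.17,-0.03,-0.08,-0.003,0,-0.003,1],[0.23,-0.04,-0.11,-0.004,0,-0.004,1],[0.29,-0.05,-0.14,-0.005,0,-0.005,1],[0.35,-0.065,-0.165,-0.006,0,-0.006,1],[0.41,-0.075,-0.195,-0.007,0,-0.007,1],[0.46,-0.085,-0.22,-0.008,0,-0.008,1],[0.51,-0.095,-0.24,-0.009,0,-0.009,1],[0.535,-0.1,-0.254,-0.009,0,-0.009,1]]])

```text
time_s: 34.02
position: [0.6337, -0.1103, 0.1292]
tcp_rot: [[0.71, -0.006, -0.705], [-0.004, -1.0, 0.004], [-0.705, 0.0, -0.71]]
force: [0.2, 0.6, -2.7]
opening: 0.227
grasp_force: 30.0
```

Emit:
carry_out(deltas=[[[0.01,0,0.015,0,0.003,0,1],[0.025,0,0.035,0,0.008,0,1],[0.04,0,0.055,0,0.012,0,1],[0.055,0,0.075,0,0.017,0,1],[0.07,0,0.095,0,0.022,0,1],[0.085,0,0.115,0,0.026,0,1],[0.1,0,0.135,0,0.03,0,1],[0.11,0,0.15,0,0.033,0,1],[0.118,0,0.161,0,0.036,0,1],[0.118,0,0.161,0,0.036,0,1]]])

```text
time_s: 34.85
position: [0.6279, -0.1106, 0.1009]
tcp_rot: [[0.849, -0.007, -0.528], [-0.006, -1.0, 0.003], [-0.528, 0.0, -0.849]]
force: [-0.1, 0.1, -2.6]
opening: 0.226
grasp_force: 30.0
```

Emit:
carry_out(deltas=[[[-0.02,0,-0.005,0,0.006,0,1],[-0.04,0,-0.01,0,0.013,0,1],[-0.07,0,-0.018,0,0.022,0,1],[-0.09,0,-0.025,0,0.03,0,1],[-0.12,0,-0.032,0,0.038,0,1],[-0.15,0,-0.04,0,0.047,0,1],[-0.15,0,-0.04,0,0.047,0,1],[-0.15,0,-0.04,0,0.047,0,1],[-0.15,0,-0.04,0,0.047,0,1],[-0.15,0,-0.04,0,0.047,0,1]]])

```text
time_s: 35.68
position: [0.6138, -0.1104, 0.1173]
tcp_rot: [[0.966, -0.005, -0.257], [-0.005, -1.0, 0.001], [-0.257, 0.001, -0.966]]
force: [-0.3, 0.2, -2.0]
opening: 0.226
grasp_force: 30.0
```

Run:
```python
from h import *
s=telemetry.read_state(); print(s["time_s"],s["position"].round(4),s["force"].round(1),s["moment"].round(2))
im=balls("scene",(120,60),(330,235)); asc(im,235,310,175,225)
im=balls("top",(225,180),(440,390))
```

```text
35.6833 [ 0.6138 -0.1104  0.1173] [-0.3  0.2 -2. ] [ 0.05 -0.29 -0.  ]
scene O [254, 196, 11, 9, 79] [258.8 200.1] bench [ 0.403 -0.104]
scene W [314, 151, 7, 17, 56] [316.4 159.8] bench [0.414 0.142]
scene W [268, 208, 23, 18, 127] [279.2 215.4] bench [ 0.492 -0.096]
scene W [287, 221, 9, 10, 26] [290.5 225.3] bench [ 0.543 -0.095]
175 ......................................................###########gggggggggg
177 .......................................................######..###ggggggggg
179 ........................................................#######..##gggggggg
181 .........................................................#######.g#.gggggg.
183 ..............................g..........................#########g#.gggggg
185 ............................bbbbb.........................#########g.gggggg
187 ........................g.bbbbbbbbbg.......................#########g#ggggg
189 .......................bbbbbbbbbbbbbb......................##########g#gggg
191 ...................gbbbbbbbbbbbbbbbbbbb.....................#########..#ggg
193 ................g.bbbbbbbbbbbb.g.bbbbbbb.
[... 661 characters left out ...]
#######g.gg##
211 ........bbbbbbbbbbgggggggggggggggggggggggggggWWWWWWWWWW.###############.g.g
213 ..........bbbbbbbbbb.ggggggggggggggggggggggWWWWWWWWWg#############..#######
215 ............bbbbbbbbbb.gggggggggggggggggWWWWWWWWWWW#.#######..####...######
217 ...............bbbbbbb.bbgggggggggggggWWWWWWWWWWWWg..####...#######....####
219 .................bbbbbbbbbbgggggggggWWWWWWW.##ggWg####################...##
221 ...................bbbbbbbbb.ggWgWWggWWWg##########ggWg####################
223 .....................bbbbbbbbbbgggWWggg####g#######gWWWW.##################
top W [428, 222, 12, 41, 349] [434.7 241.7] bench [ 0.446 -0.315]
top W [283, 387, 8, 3, 16] [286.6 388. ] bench [0.07  0.067]
```

The last ball is in the tray's low end at scene (259,200). Next I'll lay the scoop flat on the bench between tray and bowl, at lip (0.56, 0.01), pan x 0.56–0.67.

Run:
```python
from h import *
Q=[sg([.52,-.10,.13],0,*G),sg([.56,.01,.10],0,*G),sg([.56,.01,.004],0,*G)]
for q in Q: print(q[0].round(3))
show(*Q)
```

```text
[ 0.65  -0.1    0.169]
[0.69  0.01  0.139]
[0.69  0.01  0.043]
[0.1426, -0.0694, -0.3978, -0.0002, -0.0411, -0.0008] rows 2.1
[0.3307, -0.7333, 0.0416, 0.0, 0.0, 0.0] rows 2.9
[0.3171, 0.0, 0.5559, 0.0, 0.0, 0.0] rows 2.3
```

Emit:
carry_out(deltas=[[[0.01,0,-0.05,0,-0.002,0,1],[0.03,-0.01,-0.1,0,-0.006,0,1],[0.05,-0.02,-0.15,0,-0.011,0,1],[0.07,-0.03,-0.2,0,-0.016,0,1],[0.09,-0.04,-0.26,0,-0.022,0,1],[0.11,-0.05,-0.31,0,-0.028,0,1],[0.13,-0.06,-0.36,0,-0.034,0,1],[0.143,-0.07,-0.4,0,-0.041,-0.001,1],[0.143,-0.07,-0.4,0,-0.041,-0.001,1],[0.143,-0.07,-0.4,0,-0.041,-0.001,1]]])

```text
time_s: 36.62
position: [0.6499, -0.0996, 0.169]
tcp_rot: [[0.869, 0.001, -0.494], [0.002, -1.0, 0.001], [-0.494, -0.002, -0.869]]
force: [-0.1, -0.7, -1.6]
opening: 0.228
grasp_force: 30.0
```

Emit:
carry_out(deltas=[[[0.03,-0.06,0,0,0,0,1],[0.07,-0.15,0.01,0,0,0,1],[0.11,-0.25,0.01,0,0,0,1],[0.15,-0.35,0.02,0,0,0,1],[0.2,-0.45,0.02,0,0,0,1],[0.24,-0.55,0.03,0,0,0,1],[0.28,-0.63,0.03,0,0,0,1],[0.31,-0.7,0.04,0,0,0,1],[0.33,-0.733,0.04,0,0,0,1],[0.33,-0.733,0.04,0,0,0,1]]])

```text
time_s: 37.45
position: [0.6896, 0.0119, 0.1399]
tcp_rot: [[0.869, 0.002, -0.495], [0.003, -1.0, 0.001], [-0.495, -0.002, -0.869]]
force: [0.9, 0.1, -1.4]
opening: 0.222
grasp_force: 30.0
```

Emit:
carry_out(deltas=[[[0.04,0,0.06,0,0,0,1],[0.08,0,0.14,0,0,0,1],[0.12,0,0.22,0,0,0,1],[0.17,0,0.3,0,0,0,1],[0.21,0,0.37,0,0,0,1],[0.25,0,0.44,0,0,0,1],[0.28,0,0.49,0,0,0,1],[0.3,0,0.53,0,0,0,1],[0.314,0,0.55,0,0,0,1],[0.317,0,0.555,0,0,0,1]]])

```text
time_s: 38.28
position: [0.6894, 0.0103, 0.044]
tcp_rot: [[0.869, 0.0, -0.495], [0.001, -1.0, 0.001], [-0.495, -0.002, -0.869]]
force: [0.5, 0.2, -1.9]
opening: 0.229
grasp_force: 30.0
```

Run:
```python
from h import *
s=telemetry.read_state(); print(s["time_s"],s["position"].round(4),s["tcp_rot"].round(3).tolist(),s["force"].round(1),s["moment"].round(2))
im=capture("scene"); asc(im,280,400,175,240)
print(proj("scene",[[.56,.05,0],[.56,-.03,0],[.67,-.03,0]]).round(0))
```

```text
38.2833 [0.6894 0.0103 0.044 ] [[0.869, 0.0, -0.495], [0.001, -1.0, 0.001], [-0.495, -0.002, -0.869]] [ 0.5  0.2 -1.9] [ 0.07 -0.56  0.03]
175 ..................................ggggggggggWWWWW.........WWWW#############ggggggggg.####..........##################.gg
177 ..................................gggggggggggggggWWWWWWWWWWWWg.#############.gggggg###...............##################g
179 ..................................ggggggggggggggggggggggggggggg###############ggggggg................###################
181 ..................................gggggggggggggggggggggggggggggg###############.gggggg.................#################
183 ..................................gggggggggggggggggggggggggggggg.################ggggggg................################
185 ...................................ggggggggggggggggggggggggggggggg################ggggggg.................##############
187 ....................................ggggggggggggggggggggggggggggggg#################gggggg..................############
189 .....................................ggggggggggggggggggggggggggggggg.#############
[... 2503 characters left out ...]
####..g.#################g#.gggg...
231 gggggggggggggggggggggggggggggggggggbbbbbg..gggggggWWWWWWW.###.###################...########ggg.##############..#gggg...
233 ggggggggggggggggggggggggggggggggggg.bbbb......ggggggWgg#######################################...g#.###########.#.......
235 gggggggggggggggggggggggggggggggggbbbbbbb........gg#######g.#############################...########..############..#....
237 b.ggggggggggggggggggggggggggggg.bbbbbbbb...........################...#########.####....................#########.......
239 bbb.gggggggggggggggggggggggg.bbbbbbbbbbb............######.#########...##############........................##..g......
[[327. 205.]
 [309. 219.]
 [334. 241.]]
```

Emit:
carry_out(deltas=[[[0.006,0,0.01,0,0,0,1],[0.013,0,0.022,0,0,0,1],[0.013,0,0.022,0,0,0,1],[0.013,0,0.022,0,0,0,0],[0.013,0,0.022,0,0,0,0],[0.013,0,0.022,0,0,0,0],[0.013,0,0.022,0,0,0,0],[0.013,0,0.022,0,0,0,0],[0.013,0,0.0,0,0,0,0],[0.013,0,-0.03,0,0,0,0]]])

```text
time_s: 39.17
position: [0.6932, 0.0104, 0.0477]
tcp_rot: [[0.869, 0.0, -0.495], [0.001, -1.0, 0.001], [-0.495, -0.002, -0.869]]
force: [0.4, -0.7, -0.4]
opening: 0.496
grasp_force: 0.0
```

Emit:
carry_out(deltas=[[[0,0,-0.06,0,0,0,0],[0,0,-0.15,0,0,0,0],[0,0,-0.25,0,0,0,0],[0,0,-0.36,0,0,0,0],[0,0,-0.47,0,0,0,0],[0,0,-0.58,0,0,0,0],[0,0,-0.69,0,0,0,-0.3],[0,0,-0.8,0,0,0,-0.6],[0,0,-0.9,0,0,0,-0.6],[0,0,-0.95,0,0,0,-0.6]]])

```text
time_s: 40.0
position: [0.7657, 0.01, 0.1749]
tcp_rot: [[0.872, 0.0, -0.49], [0.001, -1.0, 0.001], [-0.49, -0.001, -0.872]]
force: [0.3, -0.3, 0.3]
opening: 0.718
grasp_force: 0.0
```

Run:
```python
from h import *
L=np.array([.4475,-.3625])
s=telemetry.read_state(); print(s["time_s"],s["position"].round(4),s["joint_positions"].round(0),s["force"].round(1),s["opening"])
im=capture("top"); cv2.imwrite("pics/t2.png",im[:,:,::-1]); asc(im,255,345,100,240)
# lid from top again
H,S,V=cv2.split(cv2.cvtColor(im,cv2.COLOR_RGB2HSV)); p=ray("top",contour(blob((S<60)&(V>120),(453,243))),.02); print("lid",circ(p,.066).x)
for yaw in(0,-45,-60,45): 
    show((np.array([L[0],L[1],.16]),down(yaw)),(np.array([L[0],L[1],.025]),down(yaw)))
```

```text
40.0 [0.7657 0.01   0.1749] [ -6.  62.  28.  -4. 119.  83.] [ 0.3 -0.3  0.3] 0.7178671990455114
100 .....................................................#.#.############.g..###..............
102 ..................................................###..###############.g.###..............
104 .................................................#.#.################.b..###..............
106 .............................................#..#...##.##############bbb..................
108 .......................................#...#......##..###############b....................
110 ........................................#......#.....###############.b.b..................
112 ..............................................#...##################....g.................
114 ................................#...............####################b...g.................
116 ...............................................#.##################.......................
118 ..............................................#.###################.......................
120 .......................................#.....#####
[... 5376 characters left out ...]
WWWWWWWWWWWgg...........................................................bbb.ggg
236 WWWWWWWWWWWWWWWWWWgg...............................................................bbb.ggg
238 ..................................................................................#bbb.ggg
lid [ 0.44499875 -0.36101547]
[-1.8069, 2.4822, 1.1265, -0.0001, 0.0811, 0.0001] rows 11.8
[0.0, 0.0, 0.9, 0.0, 0.0, 0.0] rows 3.2
[-1.8069, 2.4822, 1.1265, 0.0317, 0.0769, 0.1223] rows 11.8
[0.0, 0.0, 0.9, 0.0, 0.0, 0.0] rows 3.2
[-1.8069, 2.4822, 1.1265, 0.0424, 0.0736, 0.163] rows 11.8
[0.0, 0.0, 0.9, 0.0, 0.0, 0.0] rows 3.2
[-1.8069, 2.4822, 1.1265, -0.032, 0.0768, -0.1221] rows 11.8
[0.0, 0.0, 0.9, 0.0, 0.0, 0.0] rows 3.2
```

Scoop released flat. Now the lid.

Emit:
carry_out(deltas=[[[-0.02,0.03,0.01,0,0,0,-0.6],[-0.07,0.1,0.04,0,0,0,-0.6],[-0.13,0.18,0.08,0,0,0,-0.6],[-0.2,0.27,0.12,0,0,0,-0.6],[-0.26,0.36,0.16,0,0,0,-0.6],[-0.33,0.45,0.2,0,0,0,-0.6],[-0.4,0.55,0.25,0,0,0,-0.6],[-0.46,0.64,0.29,0,0,0,-0.6],[-0.53,0.73,0.33,0,0,0,-0.6],[-0.602,0.827,0.375,0,0,0,-0.6]]])

```text
time_s: 40.88
position: [0.656, -0.1145, 0.1668]
tcp_rot: [[0.869, 0.0, -0.495], [0.001, -1.0, 0.002], [-0.495, -0.002, -0.869]]
force: [-0.2, 0.4, -0.2]
opening: 0.797
grasp_force: 0.0
```

Emit:
carry_out(deltas=[[[-0.06,0.08,0.04,0,0,0,-0.6],[-0.12,0.16,0.07,0,0,0,-0.6],[-0.18,0.25,0.11,0,0,0,-0.6],[-0.24,0.33,0.15,0,0,0,-0.6],[-0.3,0.41,0.19,0,0,0,-0.6],[-0.36,0.5,0.22,0,0,0,-0.6],[-0.42,0.58,0.26,0,0,0,-0.6],[-0.48,0.66,0.3,0,0,0,-0.6],[-0.54,0.74,0.34,0,0,0,-0.6],[-0.602,0.827,0.375,0,0,0,-0.6]]])

```text
time_s: 41.72
position: [0.5502, -0.2389, 0.1625]
tcp_rot: [[0.869, 0.001, -0.495], [0.001, -1.0, 0.001], [-0.495, -0.002, -0.869]]
force: [0.4, -0.6, 0.2]
opening: 0.801
grasp_force: 0.0
```

Emit:
carry_out(deltas=[[[-0.06,0.09,0.04,0,0.008,0,-0.6],[-0.13,0.18,0.08,0,0.017,0,-0.6],[-0.2,0.27,0.12,0,0.026,0,-0.6],[-0.27,0.37,0.17,0,0.036,0,-0.6],[-0.34,0.47,0.21,0,0.046,0,-0.6],[-0.41,0.56,0.25,0,0.055,0,-0.6],[-0.47,0.65,0.29,0,0.063,0,-0.6],[-0.53,0.73,0.33,0,0.071,0,-0.6],[-0.58,0.8,0.36,0,0.078,0,-0.6],[-0.602,0.828,0.376,0,0.081,0,-0.6]]])

```text
time_s: 42.55
position: [0.4425, -0.3641, 0.1585]
tcp_rot: [[1.0, -0.002, -0.007], [-0.002, -1.0, 0.0], [-0.007, -0.0, -1.0]]
force: [-0.0, 0.3, 0.0]
opening: 0.804
grasp_force: 0.0
```

Run:
```python
from h import *
s=telemetry.read_state(); print(s["time_s"],s["position"].round(4),s["force"].round(1),s["opening"])
L=np.array([.4475,-.3625])
show((np.array([L[0],L[1],.055]),down(0)),(np.array([L[0],L[1],.026]),down(0)))
im=capture("scene"); asc(im,165,260,215,285)
# scoop check in top view & jar
t=capture("top"); H,S,V=cv2.split(cv2.cvtColor(t,cv2.COLOR_RGB2HSV))
p=ray("top",contour(blob((S<60)&(V>120),(265,212))),.115); c=p.mean(0); o=camera_info("top")["cam_to_world"][:2,3]; f=p[((p-c)@(c-o))>0]; print("jar",circ(f,.064).x)
asc(t,255,340,95,215)
```

```text
42.55 [ 0.4425 -0.3641  0.1585] [-0.   0.3  0. ] 0.803881054007477
[0.0383, -0.0103, 0.69, -0.0001, 0.0011, -0.0003] rows 2.5
[0.0, 0.0, 0.1933, 0.0, 0.0, 0.0] rows 0.7
215 ....##################################.###########................................bbbbbbbbbb.gg
217 .##########...#################.#####.g..######......................................bbbbbbbbb.
219 ####.gg...##....#############....##.ggg..####..........................................bbbbbbbb
221 ##ggg.......##############.......ggg.###.................................................bbbbbb
223 ###...........#########.......gggg######...................................................bbbb
225 #####.........#######......gggg....#####.....................................................b.
227 #######.....######.......gggg.......#####......................................................
229 ###############.......gggg............##.......................................................
231 ############.......gggg........................................................................
233 ##########.......gggg......
[... 7291 characters left out ...]
WWWWgggg.gWWgWWWW..............................gggggggggg............b
201 OOOOOOOOO..gWWWWWWWWgggggWWWWWWWW...................................................b
203 OOOOOOOOO...gWWWWWWggggggWWWWWWWWW..................................................b
205 OOOOOOOOO..gWggggggggg.gWWWWWWWWWWg.................................................b
207 OOOOOOO....WWWgggggggggWgWggggggWWWg...............................................bb
209 g.OOO.....OOOOOO..WWWWWWWWWWggggWWWg...............................................bb
211 WWWWWWW..OOOOOOOOO.gWWWWWWWWWgggWWWg...............................................bb
213 WWWWWWW.OOOOOOOOOO..gWWWWWWWWgggWWWg...............................................bb
```

Emit:
carry_out(deltas=[[[0.015,0,0.05,0,0.001,0,-0.6],[0.03,-0.01,0.15,0,0.001,0,-0.6],[0.038,-0.01,0.27,0,0.001,0,-0.6],[0.038,-0.01,0.39,0,0.001,0,-0.6],[0.038,-0.01,0.51,0,0.001,0,-0.6],[0.038,-0.01,0.62,0,0.001,0,-0.6],[0.038,-0.01,0.72,0,0.001,0,-0.6],[0.038,-0.01,0.8,0,0.001,0,-0.6],[0.038,-0.01,0.86,0,0.001,0,-0.6],[0.038,-0.01,0.88,0,0.001,0,-0.6]]])

```text
time_s: 43.48
position: [0.4497, -0.3595, 0.0243]
tcp_rot: [[1.0, 0.001, -0.003], [0.001, -1.0, 0.003], [-0.003, -0.003, -1.0]]
force: [-0.3, -0.6, 0.3]
opening: 0.801
grasp_force: 0.0
```

Emit:
carry_out(deltas=[[[0,0,0,0,0,0,1],[0,0,0,0,0,0,1],[0,0,0,0,0,0,1],[0,0,0,0,0,0,1],[0,0,0,0,0,0,1],[0,0,0,0,0,0,1],[0,0,0,0,0,0,1],[0,0,0,0,0,0,1],[0,0,0,0,0,0,1],[0,0,0,0,0,0,1]]])

```text
time_s: 44.32
position: [0.4502, -0.3613, 0.0267]
tcp_rot: [[1.0, 0.0, -0.001], [0.0, -1.0, 0.0], [-0.001, -0.0, -1.0]]
force: [0.1, -1.2, 5.6]
opening: 0.405
grasp_force: 30.0
```

Run:
```python
from h import *
s=telemetry.read_state(); print(s["time_s"],s["position"].round(4),s["force"].round(1),s["opening"],s["grasp_force"])
c=[]
im=capture("scene"); H,S,V=cv2.split(cv2.cvtColor(im,cv2.COLOR_RGB2HSV)); m=blob((S<60)&(V>120),(202,262)); p=ray("scene",contour(m),.020)
print("lid scene now",circ(p[np.hypot(*(p-[.45,-.3665]).T)>.055],.066).x)
```

```text
44.3167 [ 0.4502 -0.3613  0.0267] [ 0.1 -1.2  5.6] 0.4051184775644504 30.000095246359706
lid scene now [ 0.44700112 -0.36362806]
```

Knob gripped (opening 35 mm, 30 N). Lifting the lid and moving it over the jar.

Emit:
carry_out(deltas=[[[0,0,-0.05,0,0,0,1],[0,0,-0.14,0,0,0,1],[0,0,-0.25,0,0,0,1],[0,0,-0.37,0,0,0,1],[0,0,-0.49,0,0,0,1],[0,0,-0.61,0,0,0,1],[0,0,-0.73,0,0,0,1],[0,0,-0.84,0,0,0,1],[0,0,-0.93,0,0,0,1],[0,0,-1.0,0,0,0,1]]])

```text
time_s: 45.2
position: [0.4496, -0.3599, 0.1767]
tcp_rot: [[1.0, 0.0, -0.002], [0.001, -1.0, 0.003], [-0.002, -0.003, -1.0]]
force: [-1.2, 0.2, -2.0]
opening: 0.404
grasp_force: 30.0
```

Emit:
carry_out(deltas=[[[0.005,-0.03,0,0,0,0,1],[0.01,-0.09,0,0,0,0,1],[0.02,-0.17,0,0,0,0,1],[0.03,-0.26,0,0,0,0,1],[0.04,-0.35,0,0,0,0,1],[0.055,-0.44,0,0,0,0,1],[0.065,-0.53,0,0,0,0,1],[0.08,-0.62,0,0,0,0,1],[0.09,-0.71,0,0,0,0,1],[0.1,-0.8,0,0,0,0,1]]])

```text
time_s: 46.03
position: [0.4652, -0.2393, 0.1763]
tcp_rot: [[1.0, 0.001, -0.001], [0.001, -1.0, 0.002], [-0.001, -0.002, -1.0]]
force: [1.3, -0.1, -1.3]
opening: 0.411
grasp_force: 30.0
```

Emit:
carry_out(deltas=[[[0.01,-0.09,0,0,0,0,1],[0.02,-0.18,0,0,0,0,1],[0.03,-0.27,0,0,0,0,1],[0.045,-0.36,0,0,0,0,1],[0.055,-0.45,0,0,0,0,1],[0.07,-0.54,0,0,0,0,1],[0.08,-0.63,0,0,0,0,1],[0.09,-0.72,0,0,0,0,1],[0.1,-0.81,0,0,0,0,1],[0.115,-0.9,0,0,0,0,1]]])

```text
time_s: 46.87
position: [0.4821, -0.1044, 0.1764]
tcp_rot: [[1.0, 0.0, -0.002], [0.0, -1.0, 0.002], [-0.002, -0.002, -1.0]]
force: [0.1, -0.3, -2.5]
opening: 0.404
grasp_force: 30.0
```

Emit:
carry_out(deltas=[[[0.01,-0.09,0,0,0,0,1],[0.02,-0.18,0,0,0,0,1],[0.03,-0.27,0,0,0,0,1],[0.045,-0.36,0,0,0,0,1],[0.055,-0.45,0,0,0,0,1],[0.065,-0.53,0,0,0,0,1],[0.075,-0.61,0,0,0,0,1],[0.085,-0.69,0,0,0,0,1],[0.095,-0.76,0,0,0,0,1],[0.1,-0.8,0,0,0,0,1]]])

```text
time_s: 47.7
position: [0.4972, 0.0156, 0.1766]
tcp_rot: [[1.0, 0.001, -0.001], [0.001, -1.0, 0.002], [-0.001, -0.002, -1.0]]
force: [-0.1, -0.4, -2.3]
opening: 0.409
grasp_force: 30.0
```

Emit:
carry_out(deltas=[[[0.01,-0.09,0,0,0,0,1],[0.02,-0.18,0,0,0,0,1],[0.035,-0.28,0,0,0,0,1],[0.05,-0.37,0,0,0,0,1],[0.06,-0.46,0,0,0,0,1],[0.07,-0.54,0,0,0,0,1],[0.08,-0.61,0,0,0,0,1],[0.09,-0.67,0,0,0,0,1],[0.095,-0.71,0,0,0,0,1],[0.1,-0.73,0,0,0,0,1]]])

```text
time_s: 48.53
position: [0.5121, 0.1245, 0.1767]
tcp_rot: [[1.0, 0.001, -0.002], [0.001, -1.0, 0.002], [-0.002, -0.002, -1.0]]
force: [-0.2, 0.4, -2.2]
opening: 0.406
grasp_force: 30.0
```

Run:
```python
from h import *
s=telemetry.read_state(); print(s["time_s"],s["position"].round(4),s["tcp_rot"][2].round(3),s["force"].round(1),s["opening"])
show((np.array([.5122,.1255,.145]),down(0)),(np.array([.5122,.1255,.130]),down(0)))
im=capture("scene"); z=s["position"][2]-.0267
H,S,V=cv2.split(cv2.cvtColor(im,cv2.COLOR_RGB2HSV)); m=(S<60)&(V>120)
asc(im,300,390,110,200)
print("proj lid centre",proj("scene",[[s["position"][0]-.0027,s["position"][1],z+.02]]))
```

```text
48.5333 [0.5121 0.1245 0.1767] [-0.002 -0.002 -1.   ] [-0.2  0.4 -2.2] 0.40632476682386376
[0.0009, -0.0065, 0.2114, -0.0002, 0.0003, 0.0002] rows 0.8
[0.0, 0.0, 0.1, 0.0, 0.0, 0.0] rows 0.4
110 .......................####.gg...ggg.g..gg...gg##############.............................
112 .......................#####.....gg.gg.ggg.ggg###############..#..........................
114 ........................######.gggggggggggg###################..###.......................
116 ..........................#########################################.......................
118 ..........................#########################################.......................
120 ..........................########################################........................
122 ..........................############################....##gg###.........................
124 .........................############################....ggg.####.........................
126 ......................#######...########################gg................................
128 ...................#####...###.....############..#
[... 2711 characters left out ...]
.........gggggggggggggggggggggggggggggggggggWg......................................
188 ................ggggggggggggggggggggggggggggggggggg.......................................
190 .................gggggggggggggggggggggggggggggggWg........................................
192 ...................ggggggggggggggggggggggggggggg..........................................
194 .....................gggggggggggggggggggggggWg............................................
196 ..........................gggggggggggggg.g................................................
198 ..........................................................................................
proj lid centre [[334.13763777 149.79687059]]
```

Emit:
carry_out(deltas=[[[0,-0.005,0.03,0,0,0,1],[0,-0.006,0.07,0,0,0,1],[0,-0.006,0.11,0,0,0,1],[0,-0.006,0.15,0,0,0,1],[0,-0.006,0.18,0,0,0,1],[0,-0.006,0.21,0,0,0,1],[0,-0.006,0.23,0,0,0,1],[0,-0.006,0.25,0,0,0,1],[0,-0.006,0.27,0,0,0,1],[0,-0.006,0.28,0,0,0,1]]])

```text
time_s: 49.42
position: [0.5119, 0.1247, 0.1344]
tcp_rot: [[1.0, 0.0, -0.002], [0.0, -1.0, 0.002], [-0.002, -0.002, -1.0]]
force: [-0.8, -0.1, -2.1]
opening: 0.403
grasp_force: 30.0
```

Run:
```python
from h import *
f=[];m=[]
for i in range(4): capture("top"); s=telemetry.read_state(); f.append(s["force"]); m.append(s["moment"])
print(s["time_s"],s["position"].round(4),np.mean(f,0).round(1),np.mean(m,0).round(2),s["opening"])
```

```text
49.6167 [0.5121 0.1247 0.1349] [-0.4  0.2 -1.9] [ 0.06 -0.01  0.04] 0.4044713641918985
```

Plug has entered the mouth without contact. Seating it.

Emit:
carry_out(deltas=[[[0,0,0.007,0,0,0,1],[0,0,0.014,0,0,0,1],[0,0,0.02,0,0,0,1],[0,0,0.026,0,0,0,1],[0,0,0.03,0,0,0,1],[0,0,0.034,0,0,0,1],[0,0,0.038,0,0,0,1],[0,0,0.038,0,0,0,1],[0,0,0.038,0,0,0,1],[0,0,0.038,0,0,0,1]]])

```text
time_s: 50.45
position: [0.512, 0.1247, 0.1297]
tcp_rot: [[1.0, 0.001, -0.001], [0.001, -1.0, 0.002], [-0.001, -0.002, -1.0]]
force: [-2.4, 0.1, 6.3]
opening: 0.406
grasp_force: 30.0
```

```bash
python3 -c "
from h import *
s=telemetry.read_state(); print(s['time_s'],s['position'].round(4),s['force'].round(1),s['moment'].round(2))"
```

```text
50.45 [0.512  0.1247 0.1297] [-2.4  0.1  6.3] [-0.1   0.43 -0.03]
```

Contact at the seated height (6 N). Releasing and retreating.

Emit:
carry_out(deltas=[[[0,0,0,0,0,0,-0.6],[0,0,0,0,0,0,-0.6],[0,0,0,0,0,0,-0.6],[0,0,0,0,0,0,-0.6],[0,0,0,0,0,0,-0.6],[0,0,0,0,0,0,-0.6],[0,0,-0.03,0,0,0,-0.6],[0,0,-0.09,0,0,0,-0.6],[0,0,-0.18,0,0,0,-0.6],[0,0,-0.28,0,0,0,-0.6]]])

```text
time_s: 51.28
position: [0.5117, 0.1246, 0.1717]
tcp_rot: [[1.0, 0.0, -0.003], [0.0, -1.0, 0.002], [-0.003, -0.002, -1.0]]
force: [-0.4, 0.4, -0.2]
opening: 0.797
grasp_force: 0.0
```

Emit:
carry_out(deltas=[[[0,0,-0.12,0,0,0,-0.6],[0,0,-0.25,0,0,0,-0.6],[0,0,-0.4,0,0,0,-0.6],[0,-0.1,-0.55,0,0,0,-0.6],[0,-0.25,-0.7,0,0,0,-0.6],[0,-0.4,-0.8,0,0,0,-0.6],[0,-0.55,-0.85,0,0,0,-0.6],[0,-0.7,-0.85,0,0,0,-0.6],[0,-0.85,-0.85,0,0,0,-0.6],[0,-1.0,-0.85,0,0,0,-0.6]]])

```text
time_s: 52.12
position: [0.512, 0.2755, 0.3002]
tcp_rot: [[1.0, 0.0, 0.0], [0.0, -1.0, 0.002], [0.0, -0.002, -1.0]]
force: [-0.6, -0.5, 0.0]
opening: 0.798
grasp_force: 0.0
```

Emit:
carry_out(deltas=[[[0,-0.12,0,0,0,0,-0.6],[0,-0.25,0,0,0,0,-0.6],[0,-0.4,0,0,0,0,-0.6],[0,-0.55,0,0,0,0,-0.6],[0,-0.7,0,0,0,0,-0.6],[0,-0.8,0,0,0,0,-0.6],[0,-0.9,0,0,0,0,-0.6],[0,-0.95,0,0,0,0,-0.6],[0,-1.0,0,0,0,0,-0.6],[0,-1.0,0,0,0,0,-0.6]]])

```text
time_s: 52.95
position: [0.512, 0.4252, 0.2992]
tcp_rot: [[1.0, 0.001, -0.001], [0.001, -1.0, 0.002], [-0.001, -0.002, -1.0]]
force: [-0.5, -0.6, -0.3]
opening: 0.801
grasp_force: 0.0
```

Run:
```python
from h import *
s=telemetry.read_state(); print(s["time_s"],s["position"].round(3),s["qvel"].round(2),s["force"].round(1))
for cam,px in(("top",(265,212)),("scene",(333,160))):
    im=capture(cam); H,S,V=cv2.split(cv2.cvtColor(im,cv2.COLOR_RGB2HSV)); m=blob((S<60)&(V>120),px); p=ray(cam,contour(m),.123); c=p.mean(0); o=camera_info(cam)["cam_to_world"][:2,3]; f=p[((p-c)@(c-o))>.01]; r=circ(f,.066); print(cam,r.x.round(4),np.abs(r.fun).mean().round(4))
    if cam=="scene": asc(im,305,365,125,200); asc(im,240,290,180,220)
balls("scene",(225,165),(330,240))
```

```text
52.95 [0.512 0.425 0.299] [-1.25 -0.58  1.4  -0.97  0.17 -0.77] [-0.5 -0.6 -0.3]
top [0.5064 0.1254] 0.0006
scene [0.511  0.1199] 0.0015
125 ............................................................
127 ............................................................
129 ............................................................
131 ............................................................
133 ............................................................
135 ............................................................
137 ............................................................
139 ............................................................
141 ............................................................
143 ............................................................
145 ....................gWWWWWWWWWWWWWWW........................
147 ...............gWWWWWWWWWWWWWWWWWWWWWWWWg...................
149 .............WWWWWWWWWWWWWg....WWWWWWWWWWWWg................
151 ...........WWWWWWWWWWWWW#########gWWWWWWWWWWWg..............
153 .........gWWWWWWWWWWWWW###########gWWWWWWWWWWWW..
[... 2107 characters left out ...]
....
202 ..bbbbbbbbbbb.OOOOOOOOOO.ggggggggggggg.bbbbbbbbg..
204 .bb.bbbbbbb.ggg.OOOOOO..gggggggggggggggggbbbbbbbb.
206 ..bbbbbbbgggggggggggggggggggggggggggggggggggbbbbbb
208 ..bbbbbbb.ggggggggggggggggggggggggggggggggggggbbbb
210 ...bbbbbbbbbgggggggggggggggggggggggggggggggggggggb
212 ....bbbbbbbbbbgggggggggggggggggggggggggggggggggggg
214 ......bbbbbbbbbb.ggggggggggggggggggggggggggggggggg
216 ........bbbbbbbbbbbggggggggggggggggggggggggggggggg
218 ...........bbbbbbbbbbggggggggggggggggggggggggggggg
scene O [254, 196, 11, 10, 81] [258.8 200.2] bench [ 0.404 -0.105]
scene W [314, 165, 16, 12, 139] [322.9 169.3] bench [0.458 0.13 ]
scene W [310, 205, 20, 27, 281] [322.6 217.2] bench [ 0.591 -0.003]
```

```bash
python3 -c "
from rig import job
print(job.hand_in())"
```

```text
the job is handed in; nothing more can be done
None
```

I handed the job in at about 53 s of the 72 s limit. Five balls are in the jar and the sixth, which spilled onto the bench and was scooped back up, is in the tray; the scoop lies flat and released on the bench, and the lid is seated about 2 mm off the jar's centre, but no verdict came back.

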